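Make up two service trays, low things first

TASK

Make up the two service trays: the teal tray gets the white sugar pot, the orange mug and the blue tumbler, the yellow tray gets the red jam jar and the black mug, each standing upright as it does now with its base inside the circle of its own colour. Load them from low to tall so nothing gets in the way: both pots (sugar and jam) first, then both mugs, and the tall tumbler last of all. Set everything down without dropping it or knocking it over, and leave the cutlery basket, the saucers and the napkin box where they are.

Things in the scene. Friction and masses are not known exactly. Their poses are not given: they have to be found in the camera images.
- sugar_pot: White sugar pot with a white lid, a solid closed round pot, 49 mm diameter over the lid (48 mm below it), 45 mm high, about 120 g, standing upright. Origin: centre of its underside, z up.
- jam_jar: Dark red jam jar with a red lid, a solid closed round pot, 49 mm diameter over the lid (48 mm below it), 45 mm high, about 120 g, standing upright. Origin: centre of its underside, z up.
- orange_mug: Orange straight mug, open at the top, 62 mm outside diameter, 80 mm high, about 220 g, standing upright. Origin: centre of its underside, z up; its handle sticks out to the mug's own +y side, to about 55 mm from the axis: grip the outside of the wall across the mug's x direction, about 55 mm up.
- black_mug: Black straight mug, open at the top, 62 mm outside diameter, 80 mm high, about 220 g, standing upright. Origin: centre of its underside, z up; its handle sticks out to the mug's own +y side, to about 55 mm from the axis: grip the outside of the wall across the mug's x direction, about 55 mm up.
- tumbler: Pale frosted-blue tumbler standing upside down (mouth down) with a darker blue base on top: closed, round, 64 mm diameter at the bottom tapering to 54 mm at 110 mm up and 52 mm at the top, 125 mm high, about 150 g. Origin: centre of its lower end as it stands, z up. It is to stay this way up; grip it about 95 mm up.
- teal_tray: Fixed cream tray, 280 (x) by 230 mm (y), rim 12 mm high, with a teal mat, its top 8 mm above the bench. Origin: centre of its underside, at bench height; x, y along its sides, z up. Printed circles, centres in tray x, y: white, radius 36 mm, centre (-65, 0) mm, for the sugar pot; orange, radius 43 mm, centre (50, -58) mm, for the orange mug; blue, radius 44 mm, centre (50, 58) mm, for the tumbler.
- yellow_tray: Fixed cream tray, 280 (x) by 230 mm (y), rim 12 mm high, with a yellow mat, its top 8 mm above the bench. Origin: centre of its underside, at bench height; x, y along its sides, z up. Printed circles, centres in tray x, y: red, radius 36 mm, centre (-65, 0) mm, for the jam jar; black, radius 43 mm, centre (50, 0) mm, for the black mug.
- cutlery_basket: Bystander: light-blue open basket, 100 (x) by 140 mm (y), 70 mm high, with cutlery handles standing out of it to about 165 mm. Origin: centre of its underside. Not to be moved.
- saucers: Bystander: stack of white saucers, 110 mm diameter, 24 mm high. Origin: centre of its underside. Not to be moved.
- napkin_box: Bystander: dark steel napkin box, 90 (x) by 140 mm (y), 104 mm high. Origin: centre of its underside. Not to be moved.
Not all that is in view belongs to the job. What is meant by the sugar_pot is not brown, and is the smaller of those in its own colour. There is more than one size of the jam_jar; the one meant has the size given above.

How it is judged:
By the outcome, as a careful person would: the job done as asked, in the order asked, and still so for the second after the job is handed in, with the robot touching nothing.
It also fails if it takes over 128 s, if anything falls off the work surface, if the arm or the gripper's body presses on something with over 40 N, if the wrist force passes 120 N, or if a joint passes its speed limit or range.

ROBOT

A 6-joint arm with a two-finger parallel gripper is mounted at the origin on the work surface. World frame = base frame: x ahead of the robot, y to its left, z up, the work surface at z = 0. Lengths are in mm, angles in degrees, forces in N, time in s.
With the tool pointing down it reaches from about 350 to 850 mm from the base axis. Payload 8.1 kg.
Tool frame: the origin (TCP) lies between the finger pads; the fingertips stand 22 mm ahead of it and the grasp point (between the pads) lies 3 mm ahead of it; z points along the fingers, y is the direction in which the jaws open and shut (so a half turn about z gives the same grasp; the last joint's range is limited). The gripper opens to 85 mm and grips with 20 to 120 N. Pads are 22 mm wide; open, the fingers measure 114 mm over their backs; the gripper's body (76 mm by 85 mm) begins 54 mm behind the grasp point. The pads swing forward as they close: fully open they stand 13 mm farther back than shut.
Start: joints at [-71.471, 7.471, 85.268, -0, 87.261, -4.893], TCP at [238.525, -550.555, 213.492] pointing down, gripper open.
Joint ranges: [-169.43, 169.43], [-51.17, 129.36], [1.28, 143.12], [-76.62, 256.62], [0, 156.53], [-152.29, 152.29]. Speed limits (degrees/s): [136.94, 136.94, 159.86, 180, 180, 180].

INTERFACE

Orientations are given as [roll, pitch, yaw] about the fixed x, y, z axes, in that order (R = Rz(yaw) Ry(pitch) Rx(roll)).
In Python, from bench import r gives the robot as it stands.
- The arm moves only by the tool drive_tool, never from a script. Its argument "moves" is a list of rows, each a list of 2 entries, a list of its own where there are three numbers: the shift along the world's x, y, z in mm, then the turn about the world's z in degrees. A call has exactly 8 rows; each row is the pose to reach, as a shift and turn from the pose commanded when the call began; what a row does not reach only later rows make up. A row lasts 1/12 s, in which the tool goes at most 41.7 mm and 7.16 degrees, less where a joint would pass 70% of its speed; a pose out of reach is approached as far as the arm can. A call with a gripper value outside its range is refused whole. "fingers" is the finger opening in mm, from 0 to 85.4, set as the call begins (left out, the last holds). The fingers move at their own pace and stop on an object; "squeeze" is the grip in N (left out, the last holds). Time passes only in rows, so rows that repeat a pose let the fingers close, or fill a call up. It gives the time, the measured TCP pose, the force and the opening at its end, in the units of the state.
- r.sense(): the state, without advancing time (a new reading comes with each control period).
- r.snapshot(name): name is "scene" or "top"; returns a dict with "pixels" (480x640x3 uint8, red, green, blue), "camera_matrix" (3x3 intrinsics, pixels), "xyz" and "orientation" of the camera in the world. Camera axes: x right, y down, z forward; pixel columns grow to the right and rows downward; lengths in mm; the calibration is good to about 2 mm. A picture is of the moment at which its call begins. There is no depth.
- r.hand_in(): hands the job in, once; it reports no verdict.
The state is a dict: "time": time; "joint_pos": joint angles; "qd": joint speeds; "joint_efforts": joint torques, N m; "tool_pos": TCP position; "tcp_rot": TCP orientation; "ft_force": force on the tool from outside, world axes, zero at the start; "wrist_torque": the same for the moment, N m; "finger_gap": finger opening in mm.
Only numpy, scipy, OpenCV 4.12 (cv2) and the standard library are available. Lean on these libraries where they do the work, as an engineer would, in place of code of your own. Each camera call takes 0.05 s, during which the arm holds its last target.

## Working session

There is one attempt and no reset: what is moved stays moved. The work goes in short steps, Python scripts to look and compute and a tool call to move; the robot and the scene stay as the last step left them, time stands still between calls to the robot, and variables do not carry over. Pictures are saved under pics/ and viewed, and the job is handed in when it is done.

Besides the shell and the picture viewer there is one more tool, called as a command line: name --argument value ..., lists and objects as JSON in quotes. drive_tool: Moves the arm, as the interface text tells. Its arguments: {"type":"object","properties":{"moves":{"type":"array","items":{"type":"array"}},"fingers":{"type":"number"},"squeeze":{"type":"number"}},"required":["moves"]}

```bash
ls; mkdir -p pics; cat > h.py <<'E'
import numpy as np, cv2
from bench import r
from scipy.spatial.transform import Rotation as R
def snap(n,f):
    s=r.snapshot(n); cv2.imwrite('pics/'+f+'.png',s['pixels'][:,:,::-1]); 
    np.savez('pics/'+f+'.npz',p=s['pixels'],K=s['camera_matrix'],t=s['xyz'],o=s['orientation']); return s
E
python3 - <<'E'
from h import *
for n in('scene','top'):
    s=snap(n,n+'0'); print(s['camera_matrix'],s['xyz'],s['orientation'])
print(r.sense())
E
```

```text
pics
[[502.17220231   0.         322.01367112]
 [  0.         502.17220231 245.0993487 ]
 [  0.           0.           1.        ]] [1277.21906293 -162.4258005   589.61167496] [-129.80208864   -0.19902401   74.76999783]
[[585.13091544   0.         320.67180281]
 [  0.         585.13091544 244.6649345 ]
 [  0.           0.           1.        ]] [ 5.38577097e+02 -8.35929904e-01  1.10341311e+03] [-174.18084709    0.65895251  -90.55028979]
{'time': 0.1, 'joint_pos': array([-7.14735668e+01,  7.51141169e+00,  8.53237385e+01,  5.06940614e-04,
        8.72604886e+01, -4.89252912e+00]), 'qd': array([-0.00926886, -0.11742941, -0.16453896,  0.03540656, -0.06919686,
        0.02609795]), 'joint_efforts': array([ 1.55126403e-03, -5.70954788e+01, -5.01940763e+01,  3.34246874e-05,
        8.15014530e-03, -5.71671990e-05]), 'tool_pos': array([ 238.33318309, -550.0646121 ,  212.53607235]), 'tcp_rot': array([-1.79904753e+02, -8.66121924e-03,  2.34189305e+01]), 'ft_force': array([-0.39958375,  0.22895472, -0.19673711]), 'wrist_torque': array([-0.00585635,  0.00390623,  0.0083432 ]), 'finger_gap': 85.53941073468708}
```

View pics/scene0.png

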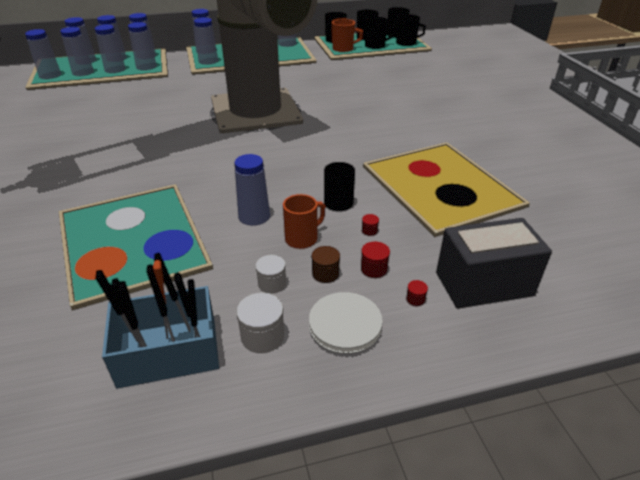

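View pics/top0.png

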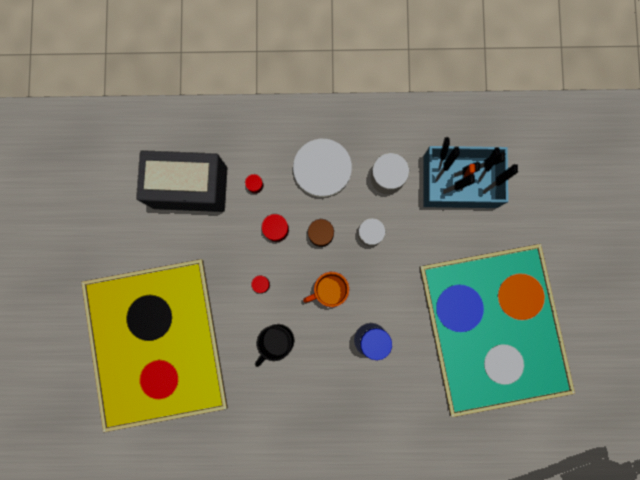

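The top view shows the teal tray at (497,330) and the yellow tray at (155,345).

- **Sugar pot candidates:** small white (371,232), big white (391,171), brown (321,232), saucers (322,167). The small white one fits the description.
- **Jam jar candidates:** (275,228), (254,184), (260,284). The largest, (275,228), probably fits; I'll check its size.
- **Mugs:** orange (330,290), black (276,342).
- **Tumbler:** (376,344).

The spares on the far trays in the scene view are not part of the job.

```bash
cat >> h.py <<'E'
def cam(f):
    d=np.load('pics/'+f+'.npz'); return d['p'],d['K'],d['t'],R.from_euler('xyz',d['o'],degrees=True).as_matrix()
def ray(c,uv):
    p,K,t,Q=c; return t,Q@np.linalg.solve(K,[uv[0],uv[1],1.])
def onz(c,uv,z):
    t,d=ray(c,uv); return t+d*(z-t[2])/d[2]
def tri(c1,u1,c2,u2):
    a,d=ray(c1,u1);b,e=ray(c2,u2)
    s=np.linalg.lstsq(np.stack([d,-e],1),b-a,rcond=None)[0]
    p,q=a+s[0]*d,b+s[1]*e; return (p+q)/2,np.linalg.norm(p-q)
def proj(c,X):
    p,K,t,Q=c; v=K@(Q.T@(np.asarray(X)-t)); return v[:2]/v[2]
E
python3 - <<'E'
from h import *
a=cv2.imread('pics/top0.png');b=cv2.imread('pics/scene0.png')
cv2.imwrite('pics/c1.png',cv2.resize(a[150:380,235:425],None,fx=2.6,fy=2.6,interpolation=cv2.INTER_CUBIC))
cv2.imwrite('pics/c2.png',cv2.resize(b[140:360,220:450],None,fx=2.6,fy=2.6,interpolation=cv2.INTER_CUBIC))
c=cam('top0');h=cv2.cvtColor(c[0],cv2.COLOR_RGB2HSV);H,S,V=cv2.split(h)
M={'red':((H<6)|(H>174))&(S>150)&(V>120),'white':(S<25)&(V>165),'orange':(H>=6)&(H<14)&(S>150)&(V>150),'blue':(H>112)&(H<125)&(S>150),'black':(V<40),'teal':(H>75)&(H<95)&(S>130),'yel':(H>24)&(H<32)&(S>200)}
for k,m in M.items():
    for q in cv2.findContours(m.astype(np.uint8),cv2.RETR_EXTERNAL,cv2.CHAIN_APPROX_NONE)[0]:
        if cv2.contourArea(q)>120:
            e=cv2.fitEllipse(q); print(k,np.round(e[0],1),np.round(e[1],1),int(cv2.contourArea(q)),np.round(onz(c,e[0],0)[:2]))
E
```

```text
red [158.5 379.1] [35.5 36.9] 1027 [403. 314.]
red [259.8 283.9] [16.2 16.7] 210 [578. 126.]
red [274.2 226.5] [24.8 25.1] 486 [687.  99.]
red [253.1 182.1] [15.8 16.3] 200 [773. 139.]
white [503.9 364.1] [36.2 38. ] 1080 [ 425. -326.]
white [371.9 230.9] [23.3 23.8] 432 [676. -87.]
white [390.6 170.3] [32.9 33.4] 859 [ 793. -125.]
white [322.1 166.8] [54.6 56. ] 2400 [802.   7.]
orange [521.7 296.6] [41.9 44.2] 1432 [ 549. -365.]
orange [331.4 288.8] [33.6 34.1] 897 [568.  -9.]
blue [375.5 343.6] [30.6 31.1] 743 [465. -89.]
blue [459.6 308. ] [44.3 45.7] 1590 [ 529. -248.]
black [273.8 343.4] [31.8 44. ] 1005 [467. 100.]
black [148.8 317.5] [42.5 43.7] 1458 [517. 335.]
black [464.3 181.6] [ 8.6 26.6] 159 [ 769. -265.]
black [-240.5 -167.4] [ 230.5 1170.5] 990 [1520. 1163.]
black [421.6 207.2] [38.1 38.4] 292 [ 721. -182.]
black [473.7 167.8] [46.  76.7] 1135 [ 796. -284.]
teal [496.4 330.2] [133.4 172.3] 16417 [ 488. -315.]
yel [153.  345.5] [133.7 170.6] 16287 [465. 326.]
```

View pics/c1.png

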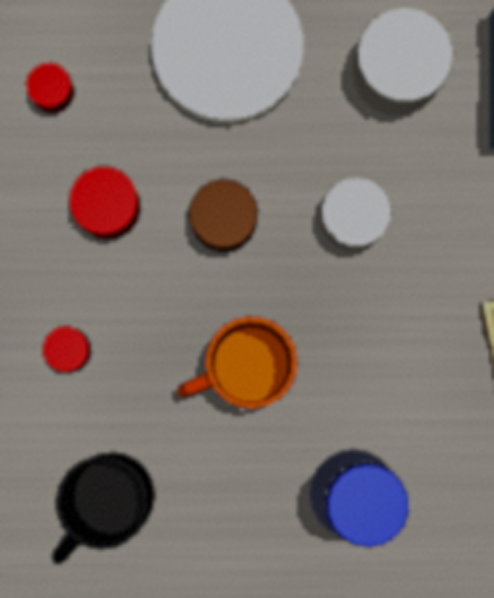

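View pics/c2.png

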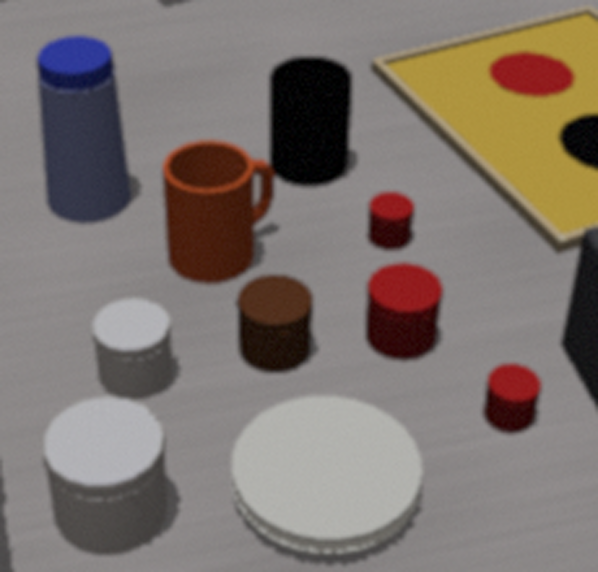

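Both crops support the choices: the full-size jam jar is the 25 px red lid and the two 16 px red ones are small. The small white pot is at (371,232), left of the basket. Next I'll triangulate.

```bash
cat > m.py <<'E'
from h import *
ct=cam('top0');cs=cam('scene0')
def ell(m,lo,hi):
    out=[]
    for q in cv2.findContours(m.astype(np.uint8),cv2.RETR_EXTERNAL,cv2.CHAIN_APPROX_NONE)[0]:
        A=cv2.contourArea(q)
        if lo<A<hi:
            M=cv2.moments(q); e=cv2.fitEllipse(cv2.convexHull(q)); out.append((np.array(e[0]),np.array(e[1]),e[2],A))
    return out
def hsv(c): return cv2.split(cv2.cvtColor(c[0],cv2.COLOR_RGB2HSV))
H,S,V=hsv(cs)
r_=((H<6)|(H>174))&(S>150)
for k,m in {'redtop':r_&(V>115),'white':(S<30)&(V>150),'blue':(H>112)&(H<125)&(S>150)&(V>100),'teal':(H>75)&(H<95)&(S>130),'yel':(H>20)&(H<32)&(S>130)&(V>120),'orangecirc':(H>=5)&(H<14)&(S>170)&(V>120),'black':V<25}.items():
    for e in ell(m,80,9000): print(k,np.round(e[0],1),np.round(e[1],1),int(e[3]))
E
python3 m.py; python3 - <<'E'
from h import *
c=cam('scene0');h=cv2.cvtColor(c[0],cv2.COLOR_RGB2HSV)
for n,u,v in [('jamtop',375,252),('jamside',375,266),('sugtop',271,267),('sugside',271,280),('blue',249,160),('blueside',250,168),('redcirc',425,168),('whitecirc',125,218)]: print(n,h[v,u])
E
```

```text
redtop [417.3 287. ] [12.8 19.1] 176
redtop [375.3 250.3] [17.4 27.2] 350
redtop [370.3 218.9] [ 9.  15.5] 98
redtop [424.  168.1] [14.5 30.6] 325
white [345.2 318.8] [54.9 73.4] 3094
white [259.2 308.8] [33.5 46. ] 1157
white [269.7 263.9] [19.4 29.3] 420
white [496.5 236.7] [26.7 83.5] 1264
white [125.  218.1] [20.5 38.8] 588
blue [167.9 244.6] [28.  48.6] 981
blue [248.2 161.4] [13.5 26.7] 262
teal [ 87.5 287.9] [26.4 44.9] 402
teal [137.5 236.1] [ 94.7 157.1] 6133
teal [100.5  66.1] [ 26.3 156.9] 605
teal [207.5  55.9] [29.6 33.7] 95
teal [291.5  51.5] [18.1 32.7] 284
teal [386.9  44.8] [21.1 67.1] 324
yel [445.1 186.6] [ 76.9 158.3] 6582
orangecirc [100.5 262.8] [28.6 51.6] 1037
black [186.3 291.7] [15.9 65.2] 461
black [117.2 294.6] [22.3 74.9] 836
black [157.3 291.5] [ 9.1 57.1] 276
black [166.5 278.4] [ 8.1 56. ] 188
black [493.1 256.6] [104.1 119.8] 3972
black [455.9 194.6] [19.5 38.9] 563
black [338.4 186. ] [36.5 50.8] 1194
black [336.1  26.3] [28.2 34.1] 213
black [387.6  27. ] [44.3 73.5] 1784
black [288.9  -1.7] [42.3 56.8] 527
jamtop [  0 211 145]
jamside [179 213  48]
sugtop [120   6 182]
sugside [12 17 75]
blue [117 176 154]
blueside [116 180 102]
redcirc [179 213 147]
whitecirc [113   6 179]
```

```bash
cat > m2.py <<'E'
from h import *
ct=cam('top0');cs=cam('scene0')
P={'sugar':((371.9,230.9),(269.7,263.9)),'jam':((274.2,226.5),(375.3,250.3)),'tumbler':((375.5,343.6),(248.2,160.8)),
'whiteC':((503.9,364.1),(125,218.1)),'orangeC':((521.7,296.6),(100.5,262.8)),'blueC':((459.6,308),(167.9,244.6)),'redC':((158.5,379.1),(424,168.1)),'blackC':((148.8,317.5),(455.9,194.6))}
for k,(a,b) in P.items():
    X,e=tri(ct,a,cs,b); print(k,np.round(X,1),'gap',round(e,1))
def hsv(c): return cv2.split(cv2.cvtColor(c[0],cv2.COLOR_RGB2HSV))
H,S,V=hsv(ct); nad=proj(ct,[ct[2][0],ct[2][1],0])
for k,m,roi in (('orange',(H<16)&(S>140),(295,360,262,318)),('black',V<45,(248,300,315,370))):
    z=np.zeros(m.shape,np.uint8); z[roi[2]:roi[3],roi[0]:roi[1]]=m[roi[2]:roi[3],roi[0]:roi[1]]
    op=cv2.morphologyEx(z,cv2.MORPH_OPEN,cv2.getStructuringElement(cv2.MORPH_ELLIPSE,(17,17)))
    q=max(cv2.findContours(op,cv2.RETR_EXTERNAL,cv2.CHAIN_APPROX_NONE)[0],key=cv2.contourArea)[:,0].astype(float)
    c0=q.mean(0); d=(c0-nad)/np.linalg.norm(c0-nad)
    for lim in (-2,0.0,.3):
        s=q[((q-c0)@d)/np.linalg.norm(q-c0,axis=1)>lim]
        A=np.c_[2*s,np.ones(len(s))]; w=np.linalg.lstsq(A,(s**2).sum(1),rcond=None)[0]; rr=np.sqrt(w[2]+w[0]**2+w[1]**2)
        print(k,lim,np.round(w[:2],1),'r',round(rr,1),np.round(onz(ct,w[:2],80)[:2],1))
        if lim==0: cc=w[:2]
    ys,xs=np.nonzero(z); pts=np.c_[xs,ys]; far=np.linalg.norm(pts-cc,axis=1)
    hp=pts[far>rr+4]; 
    a=onz(ct,cc,80)[:2]; b=onz(ct,hp.mean(0),45)[:2]; v=b-a; tip=onz(ct,pts[far.argmax()],45)[:2]-a
    print(' handle dir deg',np.degrees(np.arctan2(v[1],v[0])),np.degrees(np.arctan2(tip[1],tip[0])),np.linalg.norm(tip), len(hp))
E
python3 m2.py
```

```text
sugar [670.8 -83.2  44.8] gap 0.0
jam [681.   94.9  42.9] gap 0.3
tumbler [473.1 -80.1 123.6] gap 1.0
whiteC [ 426.1 -323.6    7.3] gap 0.8
orangeC [ 549.3 -361.5    6.7] gap 1.5
blueC [ 529.4 -246.2    6.9] gap 0.2
redC [404.2 312.3   7.4] gap 0.1
blackC [517.3 332.9   6.9] gap 0.3Traceback (most recent call last):
  File "m2.py", line 12, in <module>
    q=max(cv2.findContours(op,cv2.RETR_EXTERNAL,cv2.CHAIN_APPROX_NONE)[0],key=cv2.contourArea)[:,0].astype(float)
      ~~~^^^^^^^^^^^^^^^^^^^^^^^^^^^^^^^^^^^^^^^^^^^^^^^^^^^^^^^^^^^^^^^^^^^^^^^^^^^^^^^^^^^^^
ValueError: max() iterable argument is empty
```

```bash
python3 - <<'E'
from h import *
b=cv2.imread('pics/scene0.png')
cv2.imwrite('pics/c3.png',cv2.resize(b[150:255,275:365],None,fx=6,fy=5.6,interpolation=cv2.INTER_CUBIC))
E
```

```text
(no output)
```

View pics/c3.png

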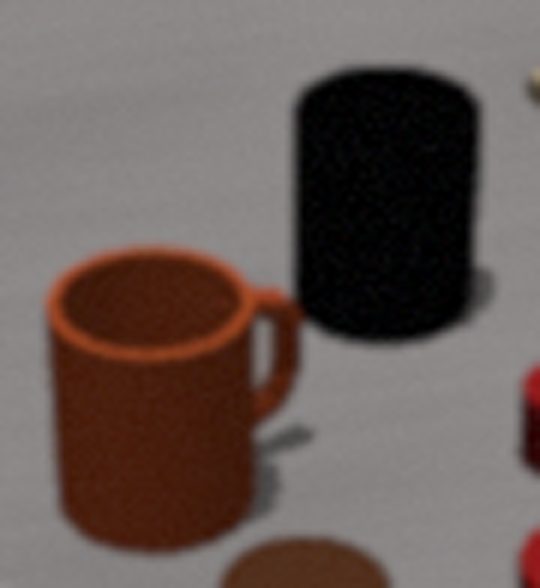

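Pots, tumbler and circles triangulate to the stated heights with gaps of at most 1.5 mm. In the crop, the orange rim centre is at scene (300.3,204.1) and the black rim at about (339.5,169.5), with the black handle hidden behind. I'll fix the mug fit.

```bash
python3 - <<'E'
s=open('m2.py').read()
s=s.replace("    op=cv2","    z=cv2.morphologyEx(z,cv2.MORPH_CLOSE,np.ones((3,3),np.uint8)); cn=cv2.findContours(z,cv2.RETR_EXTERNAL,cv2.CHAIN_APPROX_NONE)[0]; z[:]=0; cv2.drawContours(z,[max(cn,key=cv2.contourArea)],-1,1,-1)\n    op=cv2")
s+='''
    X,e=tri(ct,cc,cs,{'orange':(300.3,204.1),'black':(339.5,169.5)}[k]); print(' tri',np.round(X,1),round(e,1))
'''
open('m2.py','w').write(s)
E
python3 m2.py | tail -12
```

```text
redC [404.2 312.3   7.4] gap 0.1
blackC [517.3 332.9   6.9] gap 0.3
orange -2 [331. 289.] r 17.2 [565.1  -7.4]
orange 0.0 [331.2 288.9] r 17.1 [565.2  -7.6]
orange 0.3 [331.4 288.8] r 17.0 [565.4  -8. ]
 handle dir deg 111.37772263217543 111.81839721977263 54.66667741402969 50
 tri [565.4  -7.1  77.4] 1.1
black -2 [275.  342.2] r 17.6 [474.3  90.7]
black 0.0 [273.4 343.2] r 16.5 [472.5  93.4]
black 0.3 [273.1 343.5] r 16.1 [472.   93.9]
 handle dir deg 144.23565887860173 139.62088911070654 53.00971978773242 50
 tri [472.4  93.7  77.9] 0.2
```

```bash
python3 - <<'E'
from h import *
c=cam('top0');h=cv2.cvtColor(c[0],cv2.COLOR_RGB2HSV)
for u,v in [(330,290),(315,288),(345,288),(308,299),(331,273),(276,342),(262,342),(261,360),(257,345),(285,360)]: print(u,v,h[v,u])
E
```

```text
330 290 [ 16 251 176]
315 288 [ 13 255 162]
345 288 [  9 255  90]
308 299 [  8 255 175]
331 273 [ 11 255 145]
276 342 [120   9  29]
262 342 [0 0 2]
261 360 [135 128   4]
257 345 [ 0 15 33]
285 360 [ 21  19 133]
```

drive_tool --moves '[[[15,16,0],6],[[40,43,0],13],[[67,72,0],20],[[95,102,0],27],[[122,131,0],34],[[149,161,0],41],[[176,190,0],48],[[200,216,0],54]]' --fingers 72 --squeeze 40

```text
time: 0.77
tool_pos: [439.6, -332.3, 213.1]
tcp_rot: [-180.0, -0.0, 77.8]
ft_force: [0.5, -1.1, 0.2]
finger_gap: 71.8
```

drive_tool --moves '[[[28,30,0],5],[[57,61,0],10],[[86,93,0],15],[[115,124,0],20],[[144,155,0],23],[[173,187,0],23],[[205,220,0],23],[[232,251,0],23]]'

```text
time: 1.43
tool_pos: [665.4, -88.6, 212.8]
tcp_rot: [-180.0, -0.0, 100.4]
ft_force: [0.7, -1.5, -0.2]
finger_gap: 71.8
```

drive_tool --moves '[[[0,0,-10],0],[[0,0,-30],0],[[0,0,-50],0],[[0,0,-70],0],[[0,0,-85],0],[[0,0,-95],0],[[0,0,-100],0],[[0,0,-100],0]]'

```text
time: 2.1
tool_pos: [663.5, -90.3, 111.8]
tcp_rot: [-179.9, -0.1, 100.4]
ft_force: [-0.5, -0.1, -0.4]
finger_gap: 72.0
```

drive_tool --moves '[[[4,4,-5],0],[[7.5,7,-20],0],[[7.5,7,-40],0],[[7.5,7,-58],0],[[7.5,7,-70],0],[[7.5,7,-79],0],[[7.5,7,-83],0],[[7.5,7,-83],0]]'

```text
time: 2.77
tool_pos: [671.5, -83.2, 29.5]
tcp_rot: [-179.9, -0.0, 100.4]
ft_force: [-1.0, 0.4, 1.5]
finger_gap: 71.9
```

```bash
python3 - <<'E'
from h import *
s=r.sense(); print(s['tool_pos'],s['ft_force'])
a=snap('scene','s1')['pixels'][200:330,200:400,::-1]; b=snap('top','t1')['pixels'][170:300,270:470,::-1]
cv2.imwrite('pics/c4.png',cv2.resize(np.vstack([a,b]),None,fx=2.2,fy=2.2))
E
```

```text
[671.53031033 -83.19052249  29.4600051 ] [-0.99459283  0.37388094  1.50418248]
```

View pics/c4.png

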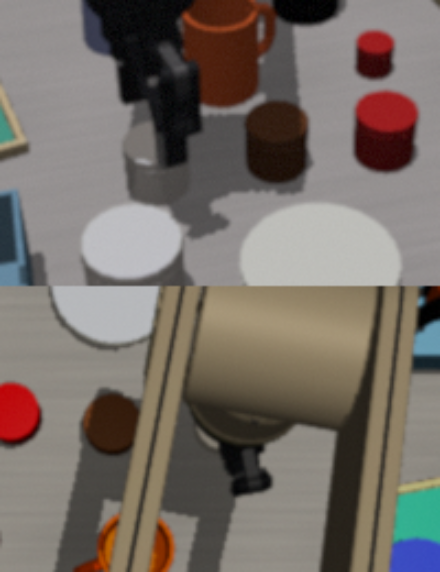

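In the scene crop the pot sits between the fingers, with the near finger at (172,120) across its front. Closing.

drive_tool --moves '[[[0,0,0],0],[[0,0,0],0],[[0,0,0],0],[[0,0,0],0],[[0,0,0],0],[[0,0,0],0],[[0,0,0],0],[[0,0,0],0]]' --fingers 30 --squeeze 40

```text
time: 3.53
tool_pos: [672.0, -83.4, 30.5]
tcp_rot: [-180.0, -0.0, 100.4]
ft_force: [0.7, 0.4, 0.0]
finger_gap: 30.0
```

```bash
python3 - <<'E'
from h import *
s=r.sense(); print(s['tool_pos'],s['ft_force'],s['finger_gap'])
a=snap('scene','s2')['pixels'][200:330,200:400,::-1]; b=snap('top','t2')['pixels'][170:300,270:470,::-1]
cv2.imwrite('pics/c5.png',cv2.resize(np.vstack([a,b]),None,fx=2.2,fy=2.2))
E
```

```text
[671.95215612 -83.37093247  30.46586898] [0.7112991  0.36418414 0.01762962] 29.983481264676985
```

View pics/c5.png

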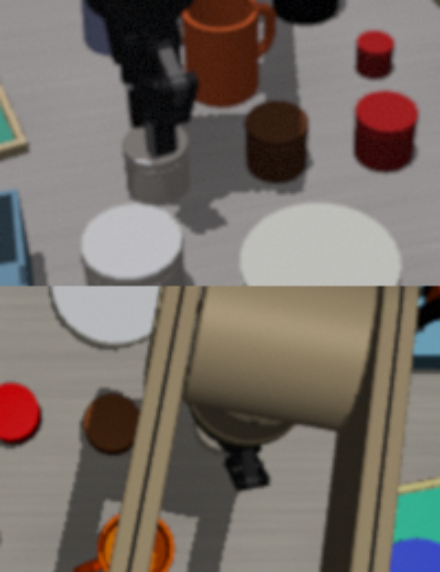

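```bash
python3 - <<'E'
from h import *
ct=cam('top2' if 0 else 't2');cs=cam('s2')
for n,X in {'tcp':(672,-83.4,30.5),'tipcenter':(672,-83.4,8.5),'near open tip':(671.5+40*.985,-83+7,10),'near30 tip':(672+18,-80,9),'far30 tip':(672-18,-86,9),'pottop':(671,-83,45),'pot base':(671,-83,0)}.items():
    print(n,np.round((proj(cs,X)-[200,200])*2.2),np.round((proj(ct,X)-[270,170])*2.2+[0,286]))
s=cs[0][215:300,235:330,::-1]; t=cam('t2')[0][215:300,340:435,::-1]
s1=cam('s1')[0][215:300,235:330,::-1]
cv2.imwrite('pics/c6.png',cv2.resize(np.hstack([s1,s]),None,fx=4.2,fy=4.2,interpolation=cv2.INTER_CUBIC))
E
```

```text
tcp [155. 156.] [223. 421.]
tipcenter [156. 177.] [221. 424.]
near open tip [176. 210.] [212. 379.]
near30 tip [165. 192.] [217. 403.]
far30 tip [149. 162.] [225. 445.]
pottop [154. 140.] [224. 420.]
pot base [157. 184.] [220. 426.]
```

View pics/c6.png

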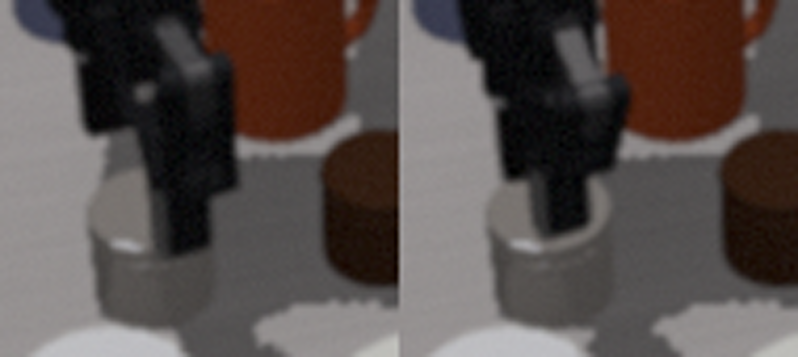

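The fingertips look to be above the lid, about 36 mm higher than reported. They closed over the pot without touching it. I'll lift clear and check where the tips really are.

drive_tool --moves '[[[0,0,10],0],[[-10,-10,30],0],[[-30,-30,60],0],[[-55,-60,80],0],[[-80,-90,80],0],[[-105,-115,80],0],[[-120,-130,80],0],[[-120,-130,80],0]]' --fingers 72

```text
time: 4.3
tool_pos: [549.5, -216.7, 111.6]
tcp_rot: [-180.0, 0.1, 100.2]
ft_force: [0.4, 0.1, -0.5]
finger_gap: 72.1
```

```bash
python3 - <<'E'
from h import *
s=r.sense(); print(s['tool_pos'],s['tcp_rot'],s['joint_pos'],s['ft_force'],s['finger_gap'])
a=snap('scene','s3')['pixels'][:,:,::-1]; b=snap('top','t3')['pixels'][:,:,::-1]
cv2.imwrite('pics/c7.png',cv2.resize(np.hstack([a[60:320,80:330],b[200:460,300:550]]),None,fx=1.6,fy=1.6,interpolation=cv2.INTER_CUBIC))
E
```

```text
[ 549.48383063 -216.71159316  111.61538024] [-1.79969131e+02  8.28720384e-02  1.00218416e+02] [-2.64413063e+01  9.98496798e+00  9.33300101e+01 -8.72648236e-02
  7.66603202e+01 -3.66395838e+01] [ 0.40376308  0.14022203 -0.46438918] 72.10065455973391
```

View pics/c7.png

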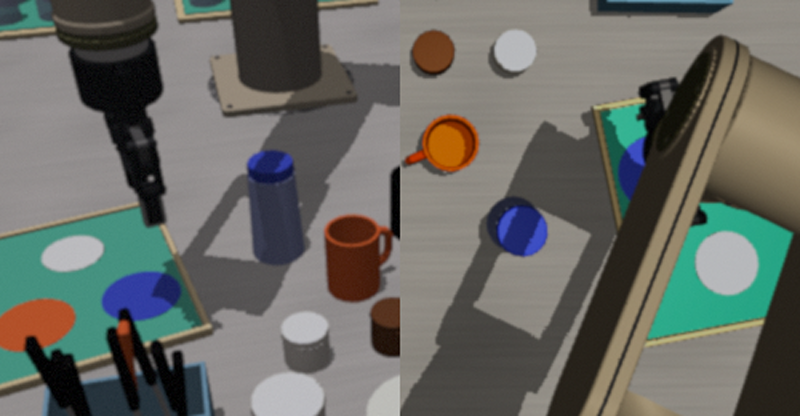

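```bash
python3 - <<'E'
from h import *
ct=cam('t3');cs=cam('s3')
a=cs[0][110:220,130:210,::-1]; b=ct[0][230:360,420:520,::-1]
cv2.imwrite('pics/c8.png',np.hstack([cv2.resize(a,(400,550),interpolation=cv2.INTER_CUBIC),cv2.resize(b,(400,520),interpolation=cv2.INTER_CUBIC).copy() if 0 else cv2.resize(b,(400,550),interpolation=cv2.INTER_CUBIC)]))
T=np.array([549.5,-216.7,111.6]); j=np.array([.985,.174,0])
for z in (0,-22,14,30,60):
  for s in (36,50):
    X=T+j*s+[0,0,z]; print(z,s,np.round(proj(cs,X),1),np.round(proj(ct,X),1))
for z in (90,111,120,130,140): print(z,onz(cs,(175.6,198.8),z))
E
```

```text
0 36 [179.3 212.3] [451.1 275.5]
0 50 [181.4 217. ] [449.4 267.4]
-22 36 [181.7 223.1] [448.5 276.1]
-22 50 [183.7 227.9] [446.8 268.2]
14 36 [177.8 205.2] [452.9 275.1]
14 50 [179.8 209.8] [451.2 266.9]
30 36 [175.9 196.8] [455.  274.6]
30 50 [178.  201.4] [453.2 266.2]
60 36 [172.4 180.6] [459.1 273.7]
60 50 [174.4 185.1] [457.2 265. ]
90 [ 511.31121685 -216.81767699   90.        ]
111 [ 543.50434919 -214.53144258  111.        ]
120 [ 557.3014059  -213.55162783  120.        ]
130 [ 572.63146892 -212.46294477  130.        ]
140 [ 587.96153193 -211.37426172  140.        ]
```

View pics/c8.png

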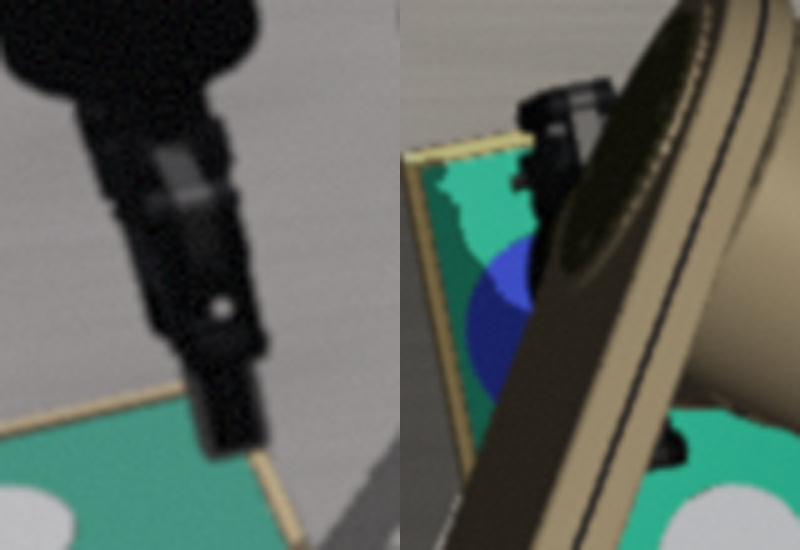

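```bash
python3 - <<'E'
from h import *
ct=cam('t3');cs=cam('s3')
for z in (130,150,170,190,210):
    a=onz(ct,(461,250),z);b=onz(ct,(487,339),z); print(z,np.round(a[:2]),np.round(b[:2]),np.round((a+b)[:2]/2),round(np.linalg.norm(a-b)))
# knuckle in both: scene upper-right outer corner of knuckle ~ (180/5+130,190/5+110)
print(tri(ct,(461,252),cs,(166,146)), tri(ct,(461,252),cs,(170,148)))
E
```

```text
130 [ 626. -224.] [ 479. -262.] [ 553. -243.] 152
150 [ 625. -220.] [ 481. -257.] [ 553. -238.] 149
170 [ 623. -215.] [ 482. -251.] [ 552. -233.] 145
190 [ 621. -211.] [ 483. -246.] [ 552. -228.] 142
210 [ 619. -206.] [ 484. -240.] [ 552. -223.] 139
(array([ 613.04821059, -202.53086549,  244.1813702 ]), np.float64(8.838178902956184)) (array([ 613.37424222, -200.41451617,  241.20226014]), np.float64(3.3750150465725777))
```

```bash
python3 - <<'E'
from h import *
from scipy.optimize import brentq
for f,T,uv,ss,a in (('s1',(671.5,-83.2,29.5),(279,275.7),(36,43,50),10.4),('s2',(672,-83.4,30.5),(274.3,271),(15,22,29),10.4),('s3',(549.5,-216.7,111.6),(178,201.6),(36,43,50),10.2)):
    c=cam(f); j=np.array([np.cos(np.radians(a)),np.sin(np.radians(a)),0])
    for s in ss:
        g=lambda z:proj(c,np.array(T)+j*s+[0,0,z])[1]-uv[1]
        z=brentq(g,-100,200); print(f,s,'tip above TCP',round(z,1),'u err',round(proj(c,np.array(T)+j*s+[0,0,z])[0]-uv[0],1))
E
```

```text
s1 36 tip above TCP 20.3 u err -1.1
s1 43 tip above TCP 26.3 u err 0.4
s1 50 tip above TCP 32.2 u err 1.9
s2 15 tip above TCP 12.3 u err -1.1
s2 22 tip above TCP 18.1 u err 0.3
s2 29 tip above TCP 23.9 u err 1.7
s3 36 tip above TCP 20.8 u err -0.9
s3 43 tip above TCP 25.2 u err -0.4
s3 50 tip above TCP 29.7 u err 0.1
```

The images put the fingertips about 18–25 mm above the reported TCP, where they should be 22 mm below it. That means the real tool sits about 40 mm higher than reported, with xy agreeing. I'll correct for this by going lower, with the fingertips aimed about 10 mm above the bench.

drive_tool --moves '[[[18,20,0],0],[[45,50,0],0],[[73,80,0],0],[[98,108,0],0],[[115,127,0],0],[[121.5,133.5,-5],0],[[121.5,133.5,-25],0],[[121.5,133.5,-40],0]]'

```text
time: 5.07
tool_pos: [674.6, -78.0, 69.9]
tcp_rot: [179.9, 0.0, 100.6]
ft_force: [-0.4, -0.6, -0.7]
finger_gap: 71.9
```

drive_tool --moves '[[[0,0,-10],0],[[0,0,-22],0],[[0,0,-34],0],[[0,0,-46],0],[[0,0,-56],0],[[0,0,-64],0],[[0,0,-68],0],[[0,0,-68],0]]'

```text
time: 5.73
tool_pos: [672.6, -79.9, 1.1]
tcp_rot: [-179.9, -0.0, 100.4]
ft_force: [1.3, -0.6, -0.1]
finger_gap: 71.9
```

```bash
python3 - <<'E'
from h import *
s=r.sense(); print(s['tool_pos'],s['ft_force'])
a=snap('scene','s4')['pixels'][200:310,210:350,::-1]
cv2.imwrite('pics/c9.png',cv2.resize(a,None,fx=5,fy=5,interpolation=cv2.INTER_CUBIC))
E
```

```text
[672.60100957 -79.85118317   1.11429027] [ 1.32793207 -0.61017034 -0.0806867 ]
```

View pics/c9.png

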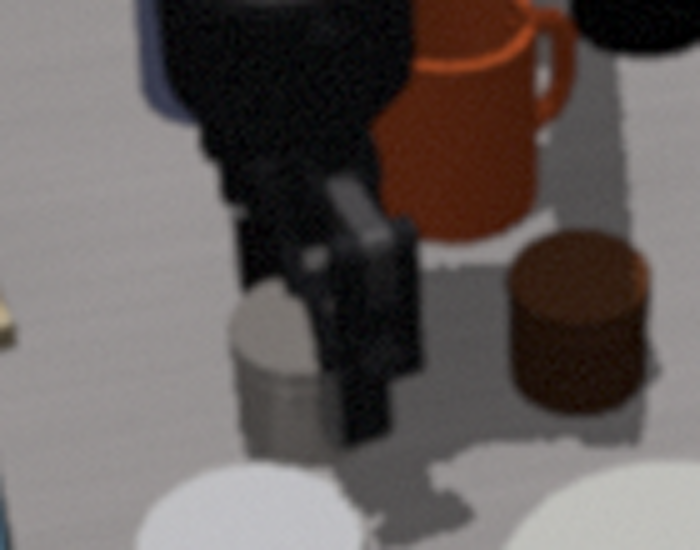

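The finger now overlaps the pot's side down to (360,440) in the crop, but sits about 3 mm right of centre. I'll correct that, go 10 mm lower and close.

drive_tool --moves '[[[-0.5,-1.5,0],0],[[-1.5,-3,-3],0],[[-1.5,-3.5,-6],0],[[-1.5,-3.5,-9],0],[[-1.5,-3.5,-10],0],[[-1.5,-3.5,-10],0],[[-1.5,-3.5,-10],0],[[-1.5,-3.5,-10],0]]'

```text
time: 6.45
tool_pos: [672.1, -83.3, -7.4]
tcp_rot: [180.0, 0.0, 100.4]
ft_force: [-0.2, 0.7, 0.6]
finger_gap: 71.8
```

drive_tool --moves '[[[0,0,0],0],[[0,0,0],0],[[0,0,0],0],[[0,0,0],0],[[0,0,0],0],[[0,0,0],0],[[0,0,0],0],[[0,0,0],0]]' --fingers 35 --squeeze 40

```text
time: 7.12
tool_pos: [672.4, -83.4, -7.0]
tcp_rot: [180.0, 0.0, 100.4]
ft_force: [-1.0, 0.5, 4.7]
finger_gap: 47.7
```

Gripped at 47.7 mm. Lifting and carrying it to the white circle.

drive_tool --moves '[[[0,0,3],0],[[0,0,10],0],[[0,0,22],0],[[0,0,36],0],[[-8,-8,48],0],[[-24,-23,55],0],[[-45,-44,55],0],[[-66,-65,55],0]]'

```text
time: 7.78
tool_pos: [606.9, -149.0, 50.4]
tcp_rot: [179.8, 0.1, 100.5]
ft_force: [-0.2, -0.7, -0.8]
finger_gap: 47.6
```

drive_tool --moves '[[[-22,-21,0],0],[[-45,-43,0],0],[[-69,-66,0],0],[[-93,-90,0],0],[[-117,-114,0],0],[[-140,-137,0],0],[[-160,-157,0],0],[[-174,-170,0],0]]'

```text
time: 8.45
tool_pos: [430.7, -320.7, 49.4]
tcp_rot: [180.0, 0.1, 100.3]
ft_force: [-0.3, 0.4, -1.4]
finger_gap: 47.3
```

drive_tool --moves '[[[-4,-3,0],0],[[-6,-5,-5],0],[[-6,-5,-12],0],[[-6,-5,-20],0],[[-6,-5,-28],0],[[-6,-5,-33],0],[[-6,-5,-35],0],[[-6,-5,-35],0]]'

```text
time: 9.12
tool_pos: [425.7, -322.3, 11.2]
tcp_rot: [-179.9, -0.1, 100.5]
ft_force: [-0.3, -0.1, -1.1]
finger_gap: 47.4
```

```bash
python3 - <<'E'
from h import *
s=r.sense(); print(s['tool_pos'],s['ft_force'],s['finger_gap'])
a=snap('scene','s5')['pixels'][150:300,50:250,::-1]
b=snap('top','t5')['pixels'][280:430,400:600,::-1]
cv2.imwrite('pics/c10.png',cv2.resize(np.hstack([a,b]),None,fx=2,fy=2,interpolation=cv2.INTER_CUBIC))
E
```

```text
[ 425.66082791 -322.30590898   11.2291043 ] [-0.3159016  -0.08998801 -1.10954066] 47.386301415692536
```

View pics/c10.png

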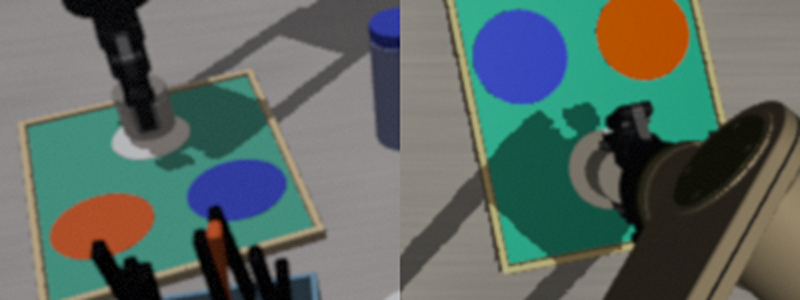

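The pot is held over the white circle. Lowering the rest to about 1 mm above contact, then checking the force.

drive_tool --moves '[[[0,-1,-2],0],[[0,-1,-4],0],[[0,-1,-6],0],[[0,-1,-7],0],[[0,-1,-8],0],[[0,-1,-8.5],0],[[0,-1,-9],0],[[0,-1,-9],0]]'

```text
time: 9.88
tool_pos: [425.9, -324.4, 3.4]
tcp_rot: [-180.0, -0.0, 100.4]
ft_force: [-0.1, 0.3, -1.2]
finger_gap: 47.5
```

drive_tool --moves '[[[0,0,-0.4],0],[[0,0,-0.8],0],[[0,0,-1.2],0],[[0,0,-1.6],0],[[0,0,-2],0],[[0,0,-2.2],0],[[0,0,-2.2],0],[[0,0,-2.2],0]]'

```text
time: 10.55
tool_pos: [425.9, -324.4, 1.3]
tcp_rot: [-180.0, -0.0, 100.4]
ft_force: [-0.2, 0.5, -0.2]
finger_gap: 47.3
```

drive_tool --moves '[[[0,0,-0.3],0],[[0,0,-0.5],0],[[0,0,-0.5],0],[[0,0,-0.5],0],[[0,0,-0.5],0],[[0,0,-0.5],0],[[0,0,-0.5],0],[[0,0,-0.5],0]]'

```text
time: 11.22
tool_pos: [426.0, -324.4, 0.9]
tcp_rot: [180.0, 0.0, 100.4]
ft_force: [-0.8, 0.6, 2.9]
finger_gap: 47.5
```

drive_tool --moves '[[[0,0,0],0],[[0,0,0],0],[[0,0,0],0],[[0,0,0],0],[[0,0,0],0],[[0,0,0],0],[[0,0,0],0],[[0,0,0],0]]' --fingers 72

```text
time: 11.88
tool_pos: [426.0, -324.4, 0.8]
tcp_rot: [-180.0, -0.0, 100.4]
ft_force: [-0.8, 0.1, 1.1]
finger_gap: 71.8
```

drive_tool --moves '[[[0,0,5],0],[[0,0,18],0],[[0,0,36],0],[[0,0,56],0],[[0,0,78],0],[[0,0,98],0],[[0,0,110],0],[[0,0,115],0]]'

```text
time: 12.55
tool_pos: [427.3, -325.6, 119.4]
tcp_rot: [179.8, 0.2, 100.4]
ft_force: [-0.2, -0.3, 0.2]
finger_gap: 72.1
```

```bash
python3 - <<'E'
from h import *
s=r.sense(); print(s['tool_pos'],s['ft_force'],s['finger_gap'])
a=snap('scene','s6')['pixels'][150:300,50:250,::-1]
b=snap('top','t6')['pixels'][280:430,400:600,::-1]
cv2.imwrite('pics/c11.png',cv2.resize(np.hstack([a,b]),None,fx=2,fy=2,interpolation=cv2.INTER_CUBIC))
E
```

```text
[ 427.32639313 -325.59336485  119.4015174 ] [-0.24487329 -0.2637965   0.18940847] 72.10960584925998
```

View pics/c11.png

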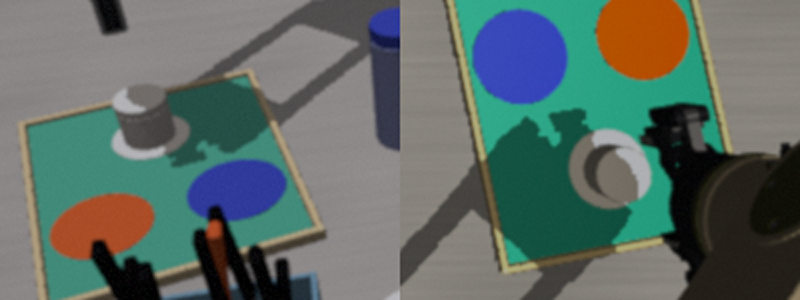

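The sugar pot stands upright inside the white circle: in the top crop the lid is at (617,175) and the circle at (608,168), an offset that comes from lid height. Next is the jam jar at (681,95).

drive_tool --moves '[[[9,15,0],0],[[24,40,0],0],[[42,69,0],-2],[[60,99,0],-4],[[79,130,0],-6],[[98,161,0],-8],[[117,192,0],-10],[[136,223,0],-10]]'

```text
time: 13.32
tool_pos: [561.5, -99.4, 113.9]
tcp_rot: [-179.8, -0.0, 90.3]
ft_force: [0.3, 0.3, -0.3]
finger_gap: 71.8
```

drive_tool --moves '[[[19,31,0],0],[[38,62,0],0],[[57,93,0],0],[[76,124,0],0],[[93,153,0],0],[[107,176,0],0],[[116,191,0],0],[[119,196.5,0],0]]'

```text
time: 13.98
tool_pos: [680.6, 97.9, 113.3]
tcp_rot: [-179.8, -0.0, 90.6]
ft_force: [0.1, -0.1, -0.1]
finger_gap: 72.2
```

drive_tool --moves '[[[0,0,-8],0],[[0,0,-20],0],[[0,0,-34],0],[[0,0,-48],0],[[0,0,-60],0],[[0,0,-68],0],[[0,0,-70],0],[[0,0,-70],0]]'

```text
time: 14.65
tool_pos: [680.1, 94.7, 44.4]
tcp_rot: [-179.9, 0.0, 90.4]
ft_force: [0.3, -0.3, 0.1]
finger_gap: 71.9
```

drive_tool --moves '[[[0.5,0,-6],0],[[0.5,0,-14],0],[[0.5,0,-24],0],[[0.5,0,-34],0],[[0.5,0,-43],0],[[0.5,0,-49],0],[[0.5,0,-52],0],[[0.5,0,-52],0]]'

```text
time: 15.32
tool_pos: [680.5, 95.1, -7.7]
tcp_rot: [-179.9, 0.0, 90.4]
ft_force: [-0.3, -0.4, 0.4]
finger_gap: 71.8
```

```bash
python3 - <<'E'
from h import *
s=r.sense(); print(s['tool_pos'],s['ft_force'])
a=snap('scene','s7')['pixels'][190:310,310:460,::-1]
cv2.imwrite('pics/c12.png',cv2.resize(a,None,fx=4,fy=4,interpolation=cv2.INTER_CUBIC))
E
```

```text
[680.51131001  95.12487697  -7.71324432] [-0.31653115 -0.35821499  0.42555727]
```

View pics/c12.png

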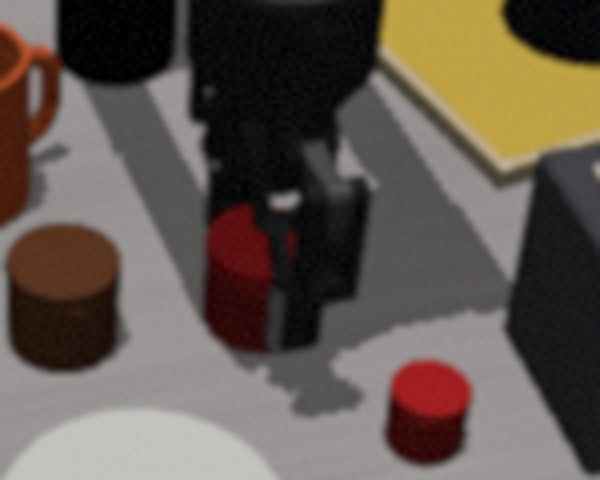

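The jam jar is between the fingers. Closing and lifting. I'll take it to the red circle (404,312), which lies past the black mug, so it needs a lift first.

drive_tool --moves '[[[0,0,0],0],[[0,0,0],0],[[0,0,0],0],[[0,0,0],0],[[0,0,0],0],[[0,0,0],0],[[0,0,0],0],[[0,0,0],0]]' --fingers 35 --squeeze 40

```text
time: 16.03
tool_pos: [682.3, 95.2, -5.1]
tcp_rot: [179.9, -0.0, 90.4]
ft_force: [0.6, 0.3, 5.1]
finger_gap: 47.2
```

drive_tool --moves '[[[0,0,3],0],[[0,0,12],0],[[0,0,28],0],[[0,0,48],0],[[0,0,70],0],[[0,0,90],0],[[0,0,104],0],[[0,0,110],0]]'

```text
time: 16.7
tool_pos: [683.3, 95.3, 108.2]
tcp_rot: [179.7, -0.0, 90.4]
ft_force: [-0.5, -0.4, -1.0]
finger_gap: 47.1
```

drive_tool --moves '[[[-11,8,0],0],[[-30,23,0],0],[[-52,41,0],0],[[-75,59,0],0],[[-98,77,0],0],[[-121,95,0],0],[[-144,113,0],0],[[-167,131,0],0]]'

```text
time: 17.37
tool_pos: [512.7, 226.6, 103.3]
tcp_rot: [-179.9, 0.0, 90.4]
ft_force: [-0.3, 0.4, -1.1]
finger_gap: 47.4
```

drive_tool --moves '[[[-23,18,0],0],[[-46,36,0],0],[[-68,53,0],0],[[-87,68,0],0],[[-101,79,0],0],[[-109,85,-5],0],[[-111,86.5,-18],0],[[-111,86.5,-34],0]]'

```text
time: 18.03
tool_pos: [403.7, 313.6, 70.2]
tcp_rot: [179.9, -0.1, 90.5]
ft_force: [0.9, 0.2, -1.7]
finger_gap: 47.4
```

drive_tool --moves '[[[0,0,-14],0],[[0,0,-27],0],[[0,0,-39],0],[[0,0,-48],0],[[0,0,-54],0],[[0,0,-57],0],[[0,0,-58],0],[[0,0,-58],0]]'

```text
time: 18.7
tool_pos: [403.8, 312.7, 12.0]
tcp_rot: [180.0, -0.0, 90.4]
ft_force: [0.2, -0.1, -1.9]
finger_gap: 47.2
```

```bash
python3 - <<'E'
from h import *
s=r.sense(); print(s['tool_pos'],s['ft_force'],s['finger_gap'])
a=snap('scene','s8')['pixels'][100:250,350:550,::-1]
b=snap('top','t8')['pixels'][270:420,80:280,::-1]
cv2.imwrite('pics/c13.png',cv2.resize(np.hstack([a,b]),None,fx=2,fy=2,interpolation=cv2.INTER_CUBIC))
E
```

```text
[403.75164818 312.72188402  12.00069096] [ 0.22502071 -0.14213267 -1.87661506] 47.235847614875844
```

View pics/c13.png

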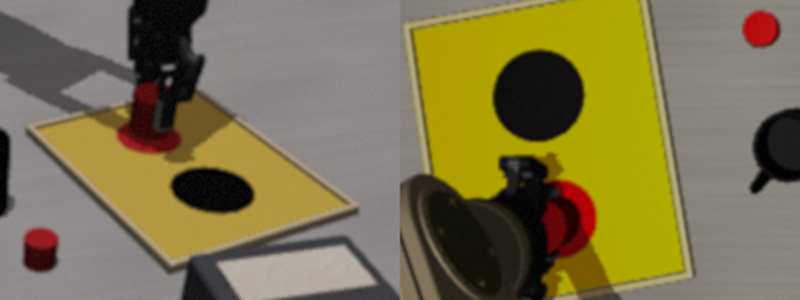

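The jar is over the red circle. Lowering to just above contact.

drive_tool --moves '[[[0,0,-2],0],[[0,0,-4],0],[[0,0,-5.5],0],[[0,0,-7],0],[[0,0,-8],0],[[0,0,-8.5],0],[[0,0,-8.5],0],[[0,0,-8.5],0]]'

```text
time: 19.47
tool_pos: [403.5, 312.6, 3.3]
tcp_rot: [-180.0, 0.0, 90.4]
ft_force: [0.3, 0.3, -1.8]
finger_gap: 47.5
```

drive_tool --moves '[[[0,0,-0.5],0],[[0,0,-1],0],[[0,0,-1.5],0],[[0,0,-2],0],[[0,0,-2.2],0],[[0,0,-2.2],0],[[0,0,-2.2],0],[[0,0,-2.2],0]]'

```text
time: 20.13
tool_pos: [403.7, 312.8, 2.8]
tcp_rot: [180.0, -0.0, 90.4]
ft_force: [-6.8, -5.0, 15.5]
finger_gap: 47.4
```

Contact (15 N). Releasing and going up.

drive_tool --moves '[[[0,0,0.5],0],[[0,0,0.5],0],[[0,0,0.5],0],[[0,0,0.5],0],[[0,0,0.5],0],[[0,0,0.5],0],[[0,0,0.5],0],[[0,0,0.5],0]]' --fingers 72

```text
time: 20.8
tool_pos: [403.4, 312.6, 1.5]
tcp_rot: [-180.0, 0.0, 90.4]
ft_force: [-0.2, 0.1, -0.7]
finger_gap: 72.0
```

drive_tool --moves '[[[0,0,5],0],[[0,0,18],0],[[0,0,36],0],[[0,0,56],0],[[0,0,78],0],[[0,0,98],0],[[0,0,112],0],[[0,0,118],0]]' --fingers 84

```text
time: 21.47
tool_pos: [404.8, 313.5, 122.8]
tcp_rot: [179.8, -0.1, 90.4]
ft_force: [0.2, -0.4, 0.2]
finger_gap: 83.9
```

```bash
python3 - <<'E'
from h import *
s=r.sense(); print(s['tool_pos'],s['ft_force'],s['finger_gap'])
a=snap('scene','s9')['pixels'][100:250,350:550,::-1]
b=snap('top','t9')['pixels'][270:420,80:280,::-1]
cv2.imwrite('pics/c14.png',cv2.resize(np.hstack([a,b]),None,fx=2,fy=2,interpolation=cv2.INTER_CUBIC))
E
```

```text
[404.83992843 313.5450533  122.78949576] [ 0.16382355 -0.37721363  0.22288746] 83.87401869147952
```

View pics/c14.png

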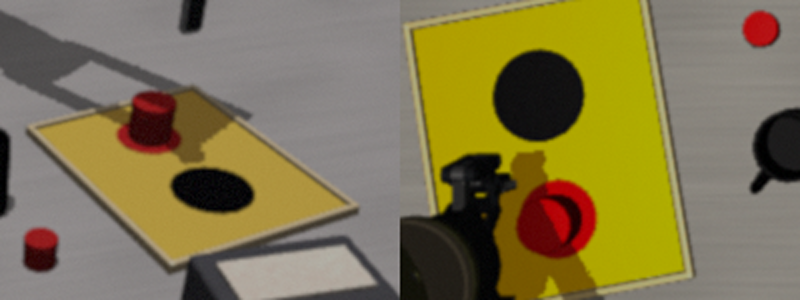

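The jam jar stands inside the red circle. Next is the black mug at (472.4, 93.5), yaw 141, so the jaws close across the handle direction.

drive_tool --moves '[[[3,-10,0],7],[[10,-30,0],14],[[18,-56,0],21],[[27,-84,0],28],[[36,-113,0],35],[[45,-142,0],42],[[53,-168,0],48],[[60,-191,0],50.6]]'

```text
time: 22.23
tool_pos: [462.8, 119.7, 118.0]
tcp_rot: [-179.9, -0.1, 141.4]
ft_force: [0.7, 0.1, -0.6]
finger_gap: 83.9
```

drive_tool --moves '[[[5,-16,0],0],[[8,-25,0],0],[[9,-28,0],0],[[9,-28,-5],0],[[9,-28,-15],0],[[9,-28,-25],0],[[9,-28,-32],0],[[9,-28,-34],0]]'

```text
time: 22.9
tool_pos: [470.6, 94.2, 83.0]
tcp_rot: [-179.9, -0.2, 141.1]
ft_force: [0.3, -0.1, -0.3]
finger_gap: 83.5
```

```bash
python3 - <<'E'
from h import *
s=r.sense(); print(s['tool_pos'],s['tcp_rot'],s['finger_gap'])
a=snap('scene','s10')['pixels'][120:240,260:420,::-1]
b=snap('top','t10')['pixels'][280:400,210:370,::-1]
cv2.imwrite('pics/c15.png',cv2.resize(np.hstack([a,b]),None,fx=2.5,fy=2.5,interpolation=cv2.INTER_CUBIC))
E
```

```text
[470.61746907  94.21235703  83.02453439] [-1.79856652e+02 -1.56321622e-01  1.41085786e+02] 83.50991864580119
```

View pics/c15.png

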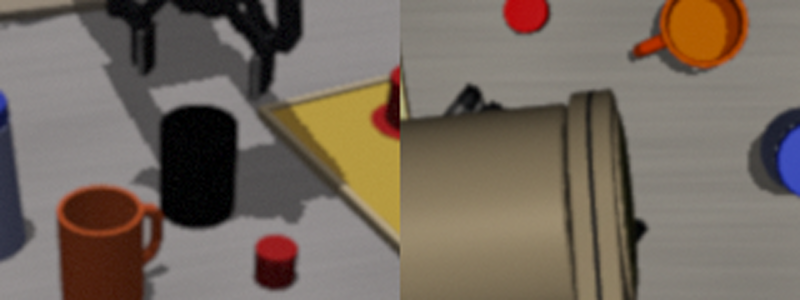

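The fingers at (142,70) and (262,92) in the scene crop straddle the mug's axis column at about 198. Descending.

drive_tool --moves '[[[1.5,-0.5,-3],0],[[1.5,-0.5,-9],0],[[1.5,-0.5,-16],0],[[1.5,-0.5,-23],0],[[1.5,-0.5,-29],0],[[1.5,-0.5,-33],0],[[1.5,-0.5,-35],0],[[1.5,-0.5,-35],0]]'

```text
time: 23.67
tool_pos: [473.5, 93.0, 49.8]
tcp_rot: [-180.0, -0.0, 141.0]
ft_force: [0.7, 0.3, 0.0]
finger_gap: 83.6
```

```bash
python3 - <<'E'
from h import *
s=r.sense(); print(s['tool_pos'],s['ft_force'])
a=snap('scene','s11')['pixels'][120:240,280:400,::-1]
cv2.imwrite('pics/c16.png',cv2.resize(a,None,fx=4,fy=4,interpolation=cv2.INTER_CUBIC))
E
```

```text
[473.46611512  93.03866986  49.83589079] [0.74984333 0.28299447 0.03831854]
```

View pics/c16.png

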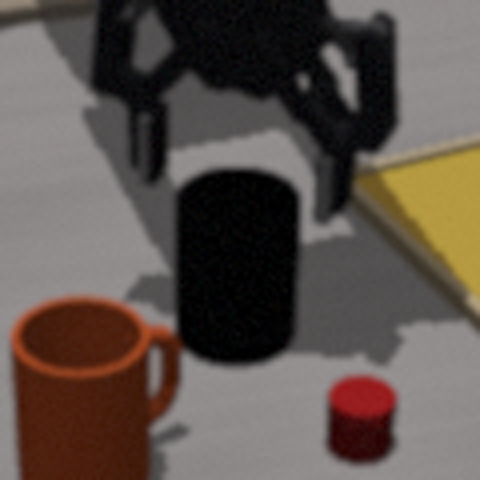

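drive_tool --moves '[[[-1,0,-4],0],[[-1,0,-10],0],[[-1,0,-17],0],[[-1,0,-24],0],[[-1,0,-30],0],[[-1,0,-35],0],[[-1,0,-37.5],0],[[-1,0,-37.5],0]]'

```text
time: 24.38
tool_pos: [472.3, 93.1, 12.1]
tcp_rot: [-179.9, -0.1, 141.0]
ft_force: [-0.5, 0.5, 0.3]
finger_gap: 84.0
```

drive_tool --moves '[[[0,0,0],0],[[0,0,0],0],[[0,0,0],0],[[0,0,0],0],[[0,0,0],0],[[0,0,0],0],[[0,0,0],0],[[0,0,0],0]]' --fingers 50 --squeeze 50

```text
time: 25.05
tool_pos: [473.5, 93.1, 13.6]
tcp_rot: [180.0, 0.0, 141.0]
ft_force: [0.3, -1.9, 5.2]
finger_gap: 60.2
```

drive_tool --moves '[[[0,0,3],0],[[0,0,10],0],[[0,0,22],0],[[0,0,35],0],[[1,5,46],0],[[4,20,53],0],[[8,42,56],0],[[12,66,56],0]]'

```text
time: 25.72
tool_pos: [486.3, 159.9, 71.4]
tcp_rot: [179.9, 0.1, 140.9]
ft_force: [-0.5, 0.6, -2.0]
finger_gap: 59.9
```

drive_tool --moves '[[[4,24,0],0],[[9,49,0],0],[[14,74,0],0],[[19,99,0],0],[[24,124,0],0],[[28,148,0],0],[[31,165,0],0],[[32.5,173,0],0]]'

```text
time: 26.38
tool_pos: [517.5, 334.9, 70.0]
tcp_rot: [179.9, -0.0, 141.1]
ft_force: [-0.3, 0.4, -2.4]
finger_gap: 60.0
```

drive_tool --moves '[[[0,0.8,-4],0],[[0,0.8,-11],0],[[0,0.8,-18],0],[[0,0.8,-25],0],[[0,0.8,-31],0],[[0,0.8,-35],0],[[0,0.8,-37],0],[[0,0.8,-37],0]]'

```text
time: 27.05
tool_pos: [517.1, 332.4, 31.3]
tcp_rot: [-179.9, -0.0, 141.0]
ft_force: [-0.3, 0.9, -2.3]
finger_gap: 59.6
```

```bash
python3 - <<'E'
from h import *
s=r.sense(); print(s['tool_pos'],s['ft_force'],s['finger_gap'])
a=snap('scene','s12')['pixels'][100:250,350:550,::-1]
b=snap('top','t12')['pixels'][270:420,80:280,::-1]
cv2.imwrite('pics/c17.png',cv2.resize(np.hstack([a,b]),None,fx=2,fy=2,interpolation=cv2.INTER_CUBIC))
E
```

```text
[517.06253159 332.37973473  31.28196393] [-0.26174979  0.89335038 -2.26869155] 59.64965622617705
```

View pics/c17.png

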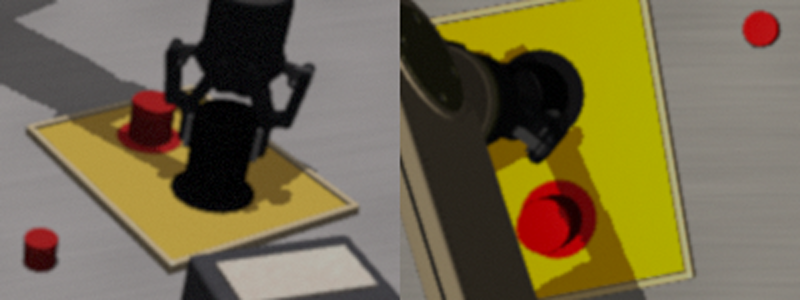

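Mug over the black circle. Lowering.

drive_tool --moves '[[[0,0,-2],0],[[0,0,-4],0],[[0,0,-5.5],0],[[0,0,-7],0],[[0,0,-8],0],[[0,0,-8.5],0],[[0,0,-8.5],0],[[0,0,-8.5],0]]'

```text
time: 27.82
tool_pos: [517.4, 333.0, 23.6]
tcp_rot: [-180.0, -0.0, 141.0]
ft_force: [-0.0, 0.2, -2.3]
finger_gap: 60.2
```

drive_tool --moves '[[[0,0,-0.3],0],[[0,0,-0.6],0],[[0,0,-1],0],[[0,0,-1.2],0],[[0,0,-1.2],0],[[0,0,-1.2],0],[[0,0,-1.2],0],[[0,0,-1.2],0]]'

```text
time: 28.48
tool_pos: [517.5, 332.9, 22.4]
tcp_rot: [180.0, 0.0, 141.0]
ft_force: [-0.4, 1.0, -3.2]
finger_gap: 60.0
```

drive_tool --moves '[[[0,0,-0.3],0],[[0,0,-0.6],0],[[0,0,-1],0],[[0,0,-1.2],0],[[0,0,-1.2],0],[[0,0,-1.2],0],[[0,0,-1.2],0],[[0,0,-1.2],0]]'

```text
time: 29.15
tool_pos: [517.5, 332.9, 21.7]
tcp_rot: [180.0, 0.0, 141.0]
ft_force: [-3.6, -1.4, 5.0]
finger_gap: 59.4
```

Contact. Releasing.

drive_tool --moves '[[[0,0,0],0],[[0,0,0],0],[[0,0,0],0],[[0,0,0],0],[[0,0,0],0],[[0,0,0],0],[[0,0,0],0],[[0,0,0],0]]' --fingers 84

```text
time: 29.82
tool_pos: [517.4, 332.9, 21.1]
tcp_rot: [-180.0, -0.0, 141.0]
ft_force: [0.9, -0.3, 0.1]
finger_gap: 84.0
```

drive_tool --moves '[[[0,0,5],0],[[0,0,15],0],[[0,0,30],0],[[0,0,50],0],[[0,0,70],0],[[0,0,88],0],[[0,0,98],0],[[0,0,100],0]]'

```text
time: 30.48
tool_pos: [519.2, 333.9, 125.0]
tcp_rot: [179.7, 0.1, 141.0]
ft_force: [0.4, -0.7, 0.4]
finger_gap: 84.2
```

```bash
python3 - <<'E'
from h import *
s=r.sense(); print(s['tool_pos'],s['ft_force'],s['finger_gap'])
a=snap('scene','s13')['pixels'][100:250,350:550,::-1]
b=snap('top','t13')['pixels'][270:420,80:280,::-1]
cv2.imwrite('pics/c18.png',cv2.resize(np.hstack([a,b]),None,fx=2,fy=2,interpolation=cv2.INTER_CUBIC))
E
```

```text
[519.22645459 333.88263209 124.99817851] [ 0.35376051 -0.74459805  0.408387  ] 84.15331529901093
```

View pics/c18.png

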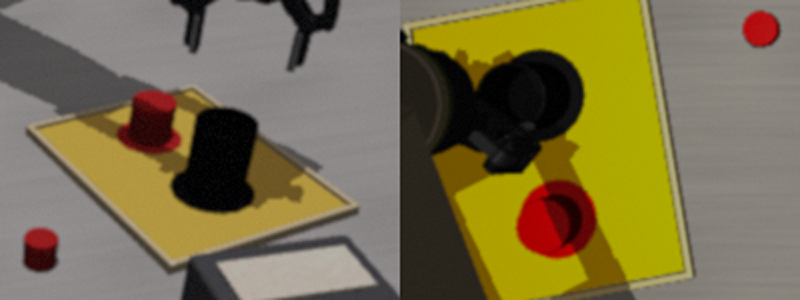

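The black mug stands in the black circle. Next is the orange mug at (565.3, −7.4), yaw 111.5.

drive_tool --moves '[[[2,-12,0],-3],[[5,-34,0],-7],[[9,-62,0],-12],[[13,-92,0],-17],[[17,-122,0],-22],[[21,-152,0],-26],[[26,-182,0],-29],[[30,-212,0],-29.5]]'

```text
time: 31.25
tool_pos: [546.3, 119.3, 119.3]
tcp_rot: [-179.8, -0.0, 111.3]
ft_force: [0.3, 0.7, -0.4]
finger_gap: 83.9
```

drive_tool --moves '[[[4,-28,0],0],[[8,-56,0],0],[[12,-83,0],0],[[15,-106,0],0],[[17,-121,0],0],[[18,-127,-5],0],[[18,-128,-18],0],[[18,-128,-30],0]]'

```text
time: 31.92
tool_pos: [564.9, -6.8, 89.2]
tcp_rot: [-180.0, -0.0, 111.5]
ft_force: [1.2, -0.5, -0.3]
finger_gap: 83.9
```

drive_tool --moves '[[[0,0,-8],0],[[0,0,-16],0],[[0,0,-24],0],[[0,0,-32],0],[[0,0,-38],0],[[0,0,-40],0],[[0,0,-40],0],[[0,0,-40],0]]'

```text
time: 32.58
tool_pos: [565.7, -7.0, 51.4]
tcp_rot: [180.0, 0.0, 111.5]
ft_force: [0.2, -0.9, 0.1]
finger_gap: 84.0
```

```bash
python3 - <<'E'
from h import *
s=r.sense(); print(s['tool_pos'],s['tcp_rot'],s['finger_gap'])
a=snap('scene','s14')['pixels'][140:260,240:360,::-1]
cv2.imwrite('pics/c19.png',cv2.resize(a,None,fx=4,fy=4,interpolation=cv2.INTER_CUBIC))
E
```

```text
[565.67494613  -7.04184616  51.43062109] [1.79983723e+02 7.02961657e-03 1.11525307e+02] 84.04539210432084
```

View pics/c19.png

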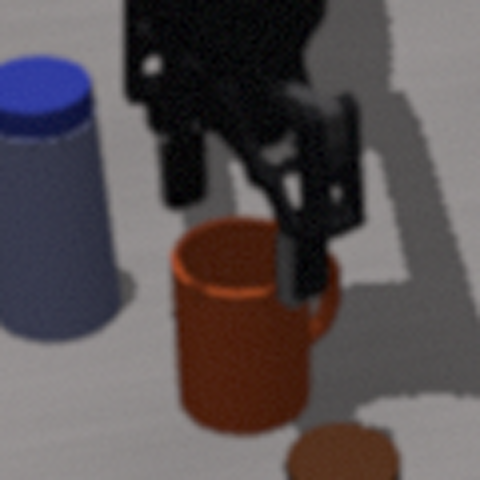

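The tips at (183,200) and (300,300) have midpoint (241,250), which is on the rim centre. Descending and gripping.

drive_tool --moves '[[[0,0,-4],0],[[0,0,-10],0],[[0,0,-17],0],[[0,0,-24],0],[[0,0,-31],0],[[0,0,-36],0],[[0,0,-39],0],[[0,0,-39],0]]'

```text
time: 33.3
tool_pos: [564.6, -7.0, 10.9]
tcp_rot: [-179.9, -0.1, 111.5]
ft_force: [-0.1, -0.5, -1.0]
finger_gap: 83.8
```

drive_tool --moves '[[[0,0,0],0],[[0,0,0],0],[[0,0,0],0],[[0,0,0],0],[[0,0,0],0],[[0,0,0],0],[[0,0,0],0],[[0,0,0],0]]' --fingers 50 --squeeze 50

```text
time: 33.97
tool_pos: [565.9, -7.1, 12.7]
tcp_rot: [180.0, 0.0, 111.5]
ft_force: [0.0, -1.0, 4.6]
finger_gap: 59.9
```

The straight line to the orange circle passes close to the tumbler, so I'll swing out to x≈607.

drive_tool --moves '[[[0,0,3],0],[[0,0,10],0],[[2,0,22],0],[[10,-3,36],0],[[22,-12,48],0],[[34,-26,56],0],[[40,-45,60],0],[[42,-70,60],0]]'

```text
time: 34.63
tool_pos: [609.8, -76.9, 75.1]
tcp_rot: [179.8, 0.1, 111.6]
ft_force: [0.4, -0.9, -2.2]
finger_gap: 59.8
```

drive_tool --moves '[[[-2,-28,0],0],[[-6,-60,0],0],[[-14,-95,0],0],[[-24,-130,0],0],[[-35,-165,0],0],[[-45,-200,0],0],[[-53,-232,0],0],[[-57,-258,0],0]]'

```text
time: 35.3
tool_pos: [549.3, -337.7, 73.2]
tcp_rot: [-180.0, 0.0, 111.5]
ft_force: [0.2, 0.2, -1.4]
finger_gap: 60.0
```

drive_tool --moves '[[[-1,-16,0],0],[[-1,-25,-4],0],[[-1,-27,-11],0],[[-1,-27,-19],0],[[-1,-27,-27],0],[[-1,-27,-34],0],[[-1,-27,-38],0],[[-1,-27,-38],0]]'

```text
time: 35.97
tool_pos: [548.8, -360.2, 32.1]
tcp_rot: [-179.9, -0.2, 111.6]
ft_force: [-0.3, 0.4, -2.3]
finger_gap: 59.5
```

```bash
python3 - <<'E'
from h import *
s=r.sense(); print(s['tool_pos'],s['ft_force'],s['finger_gap'])
a=snap('scene','s15')['pixels'][150:300,50:250,::-1]
b=snap('top','t15')['pixels'][230:430,400:600,::-1]
cv2.imwrite('pics/c20.png',np.hstack([cv2.resize(a,(500,375)),cv2.resize(b,(300,375))]))
E
```

```text
[ 548.76604463 -360.20565932   32.06711134] [-0.26127496  0.44066906 -2.25458323] 59.549435299163804
```

View pics/c20.png

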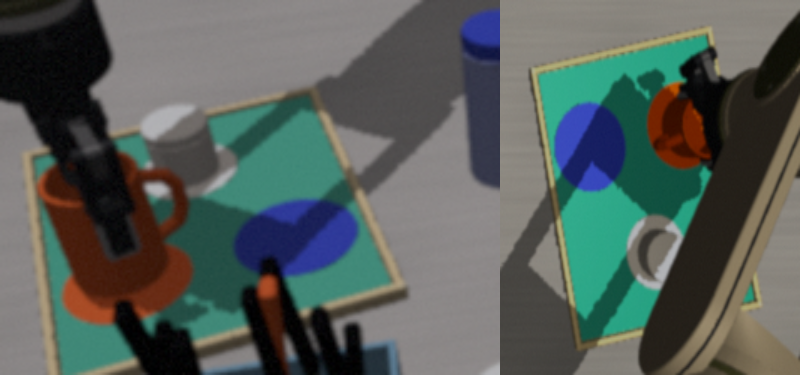

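drive_tool --moves '[[[0,0,-2],0],[[0,0,-4],0],[[0,0,-6],0],[[0,0,-7.5],0],[[0,0,-8.5],0],[[0,0,-9],0],[[0,0,-9],0],[[0,0,-9],0]]'

```text
time: 36.73
tool_pos: [549.5, -362.1, 25.2]
tcp_rot: [-180.0, -0.0, 111.5]
ft_force: [0.0, 0.3, -1.6]
finger_gap: 59.9
```

drive_tool --moves '[[[0,0,-0.3],0],[[0,0,-0.6],0],[[0,0,-1],0],[[0,0,-1.2],0],[[0,0,-1.2],0],[[0,0,-1.2],0],[[0,0,-1.2],0],[[0,0,-1.2],0]]'

```text
time: 37.4
tool_pos: [549.5, -362.1, 24.0]
tcp_rot: [180.0, 0.0, 111.5]
ft_force: [-0.5, 0.1, -1.8]
finger_gap: 59.8
```

drive_tool --moves '[[[0,0,-0.4],0],[[0,0,-0.8],0],[[0,0,-1.2],0],[[0,0,-1.6],0],[[0,0,-1.8],0],[[0,0,-1.8],0],[[0,0,-1.8],0],[[0,0,-1.8],0]]'

```text
time: 38.07
tool_pos: [549.5, -362.1, 22.2]
tcp_rot: [180.0, -0.0, 111.5]
ft_force: [0.1, -0.0, -2.5]
finger_gap: 59.8
```

drive_tool --moves '[[[0,0,-0.3],0],[[0,0,-0.6],0],[[0,0,-0.9],0],[[0,0,-0.9],0],[[0,0,-0.9],0],[[0,0,-0.9],0],[[0,0,-0.9],0],[[0,0,-0.9],0]]'

```text
time: 38.73
tool_pos: [549.5, -362.1, 21.3]
tcp_rot: [-180.0, -0.0, 111.5]
ft_force: [0.5, -0.7, -2.2]
finger_gap: 59.9
```

drive_tool --moves '[[[0,0,-0.3],0],[[0,0,-0.6],0],[[0,0,-0.9],0],[[0,0,-0.9],0],[[0,0,-0.9],0],[[0,0,-0.9],0],[[0,0,-0.9],0],[[0,0,-0.9],0]]'

```text
time: 39.4
tool_pos: [549.5, -362.2, 20.8]
tcp_rot: [180.0, 0.0, 111.5]
ft_force: [-4.1, 2.3, 4.4]
finger_gap: 59.9
```

Contact. Releasing and retracting.

drive_tool --moves '[[[0,0,0],0],[[0,0,0],0],[[0,0,0],0],[[0,0,0],0],[[0,0,0],0],[[0,0,0],0],[[0,0,0],0],[[0,0,0],0]]' --fingers 84

```text
time: 40.07
tool_pos: [549.5, -362.1, 20.4]
tcp_rot: [-180.0, 0.0, 111.5]
ft_force: [0.0, 0.5, 0.6]
finger_gap: 83.8
```

drive_tool --moves '[[[0,0,5],0],[[0,0,18],0],[[0,0,38],0],[[0,0,62],0],[[0,0,88],0],[[0,0,112],0],[[0,0,126],0],[[0,0,130],0]]'

```text
time: 40.73
tool_pos: [551.3, -363.5, 155.5]
tcp_rot: [179.8, 0.3, 111.5]
ft_force: [0.6, -0.3, 0.2]
finger_gap: 84.0
```

```bash
python3 - <<'E'
from h import *
s=r.sense(); print(s['tool_pos'],s['ft_force'],s['finger_gap'])
a=snap('scene','s16')['pixels'][150:300,50:290,::-1]
b=snap('top','t16')['pixels'][230:430,340:600,::-1]
cv2.imwrite('pics/c21.png',np.hstack([cv2.resize(a,(480,300)),cv2.resize(b,(320,300))]))
E
```

```text
[ 551.30289995 -363.50810875  155.53386828] [ 0.56635934 -0.26489561  0.19749426] 83.96766727324112
```

View pics/c21.png

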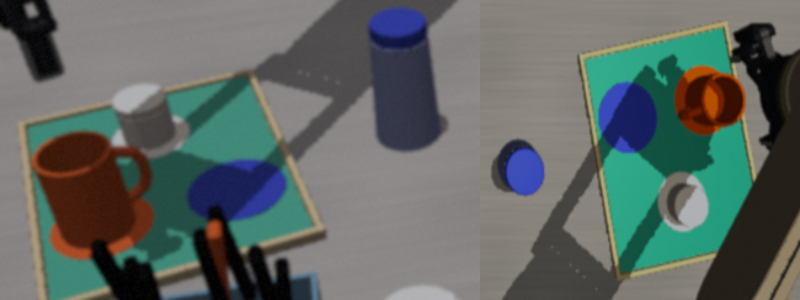

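The orange mug stands in the orange circle. Last is the tumbler at (473, −80), with yaw 90 so the jaws lie along x, clear of the mug handle.

drive_tool --moves '[[[-3,12,0],-3],[[-9,34,0],-7],[[-16,61,0],-12],[[-24,90,0],-16],[[-32,119,0],-20],[[-40,148,0],-21.5],[[-48,177,0],-21.5],[[-56,206,0],-21.5]]'

```text
time: 41.5
tool_pos: [491.5, -154.2, 147.9]
tcp_rot: [-179.8, -0.1, 90.0]
ft_force: [1.5, 0.2, -0.1]
finger_gap: 84.2
```

drive_tool --moves '[[[-7,27,0],0],[[-13,49,0],0],[[-18,66,0],0],[[-20.5,75,0],0],[[-20.5,76,-5],0],[[-20.5,76,-15],0],[[-20.5,76,-25],0],[[-20.5,76,-28],0]]'

```text
time: 42.17
tool_pos: [471.6, -80.6, 119.3]
tcp_rot: [-179.8, -0.0, 90.0]
ft_force: [-0.4, -0.1, -0.2]
finger_gap: 83.9
```

drive_tool --moves '[[[0,0,-2],0],[[0,0,-6],0],[[0,0,-12],0],[[0,0,-18],0],[[0,0,-23],0],[[0,0,-25],0],[[0,0,-25],0],[[0,0,-25],0]]'

```text
time: 42.83
tool_pos: [472.9, -80.0, 97.3]
tcp_rot: [-180.0, -0.0, 90.0]
ft_force: [-0.0, -0.2, 0.1]
finger_gap: 84.1
```

```bash
python3 - <<'E'
from h import *
s=r.sense(); print(s['tool_pos'],s['tcp_rot'],s['finger_gap'])
a=snap('scene','s17')['pixels'][90:240,190:310,::-1]
cv2.imwrite('pics/c22.png',cv2.resize(a,None,fx=4,fy=4,interpolation=cv2.INTER_CUBIC))
E
```

```text
[472.91667153 -80.03212096  97.32217359] [-1.79989502e+02 -3.25849385e-03  9.00245217e+01] 84.07296183123097
```

View pics/c22.png

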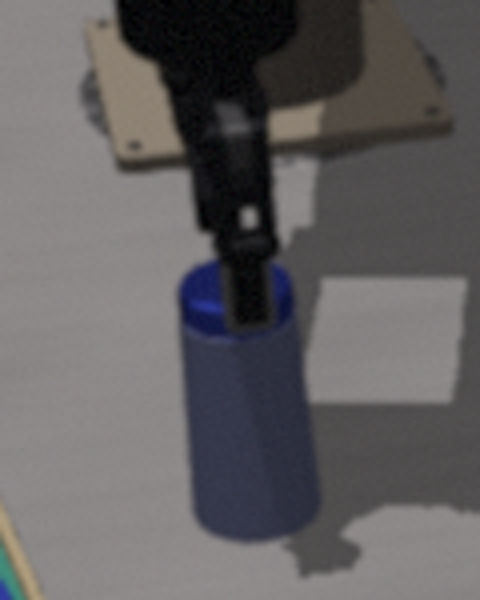

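The near finger at (250,325) lines up with the tumbler. Descending and gripping.

drive_tool --moves '[[[0,0,-4],0],[[0,0,-10],0],[[0,0,-18],0],[[0,0,-26],0],[[0,0,-34],0],[[0,0,-40],0],[[0,0,-43],0],[[0,0,-43],0]]'

```text
time: 43.55
tool_pos: [472.1, -79.8, 53.1]
tcp_rot: [-179.9, -0.0, 90.0]
ft_force: [0.3, -1.0, -0.4]
finger_gap: 83.9
```

drive_tool --moves '[[[0,0,0],0],[[0,0,0],0],[[0,0,0],0],[[0,0,0],0],[[0,0,0],0],[[0,0,0],0],[[0,0,0],0],[[0,0,0],0]]' --fingers 40 --squeeze 40

```text
time: 44.22
tool_pos: [473.6, -80.3, 55.3]
tcp_rot: [179.9, 0.0, 90.0]
ft_force: [-1.9, 0.3, 5.7]
finger_gap: 54.5
```

```bash
python3 - <<'E'
from h import *
s=r.sense(); print(s['tool_pos'],s['ft_force'],s['finger_gap'])
a=snap('scene','s18')['pixels'][90:240,190:310,::-1]
cv2.imwrite('pics/c23.png',cv2.resize(a,None,fx=3,fy=3,interpolation=cv2.INTER_CUBIC))
E
```

```text
[473.56195873 -80.28864921  55.34652203] [-1.94540059  0.34357015  5.72969867] 54.50433736675762
```

View pics/c23.png

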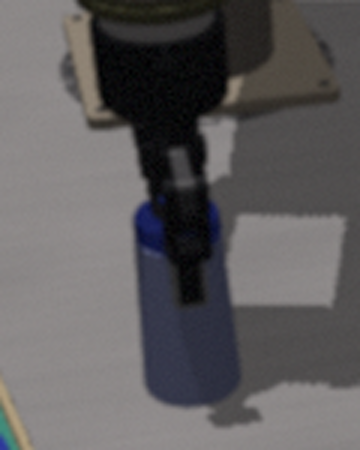

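Gripped at 54.5 mm, which matches the taper. Carrying it to the blue circle.

drive_tool --moves '[[[0,0,2],0],[[0,0,7],0],[[0,0,15],0],[[0,0,26],0],[[1,-4,37],0],[[5,-15,46],0],[[11,-32,50],0],[[17,-51,50],0]]'

```text
time: 44.93
tool_pos: [491.9, -132.6, 107.3]
tcp_rot: [179.8, 0.1, 90.1]
ft_force: [0.0, 0.2, -1.0]
finger_gap: 54.5
```

drive_tool --moves '[[[7,-19,0],0],[[13,-38,0],0],[[19,-57,0],0],[[25,-75,0],0],[[31,-92,0],0],[[36,-105,0],0],[[39,-113,0],0],[[39.5,-115,0],0]]'

```text
time: 45.6
tool_pos: [530.0, -248.3, 105.2]
tcp_rot: [179.9, 0.1, 89.9]
ft_force: [0.9, -0.0, -1.0]
finger_gap: 54.6
```

drive_tool --moves '[[[0,0,-3],0],[[0,0,-8],0],[[0,0,-14],0],[[0,0,-20],0],[[0,0,-26],0],[[0,0,-29],0],[[0,0,-31],0],[[0,0,-31],0]]'

```text
time: 46.27
tool_pos: [529.1, -245.7, 72.6]
tcp_rot: [-179.9, -0.0, 90.0]
ft_force: [0.1, -0.2, -1.3]
finger_gap: 54.9
```

```bash
python3 - <<'E'
from h import *
s=r.sense(); print(s['tool_pos'],s['ft_force'],s['finger_gap'])
a=snap('scene','s19')['pixels'][110:310,50:290,::-1]
b=snap('top','t19')['pixels'][230:430,360:600,::-1]
cv2.imwrite('pics/c24.png',np.hstack([cv2.resize(a,(400,333)),cv2.resize(b,(400,333))]))
E
```

```text
[ 529.06070967 -245.6867658    72.60519205] [ 0.1083014  -0.19123959 -1.34971375] 54.94856390202654
```

View pics/c24.png

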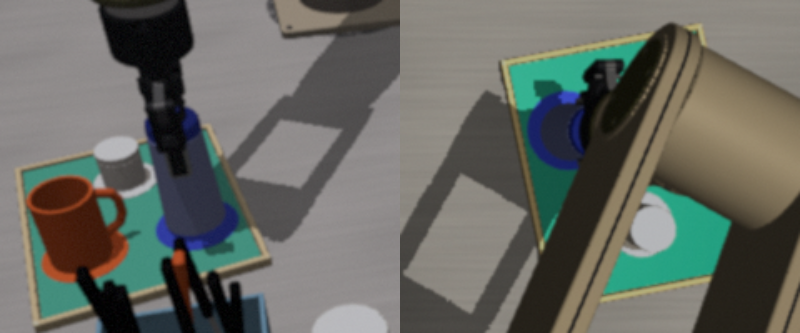

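Tumbler over the blue circle. Lowering in small steps.

drive_tool --moves '[[[0,0,-2],0],[[0,0,-4],0],[[0,0,-5.5],0],[[0,0,-7],0],[[0,0,-8],0],[[0,0,-8.5],0],[[0,0,-8.5],0],[[0,0,-8.5],0]]'

```text
time: 47.03
tool_pos: [529.5, -246.1, 64.9]
tcp_rot: [-180.0, -0.0, 90.0]
ft_force: [-0.2, -0.3, -1.7]
finger_gap: 54.7
```

drive_tool --moves '[[[0,0,-0.3],0],[[0,0,-0.6],0],[[0,0,-0.9],0],[[0,0,-1],0],[[0,0,-1],0],[[0,0,-1],0],[[0,0,-1],0],[[0,0,-1],0]]'

```text
time: 47.7
tool_pos: [529.5, -246.1, 63.9]
tcp_rot: [180.0, 0.0, 90.0]
ft_force: [0.7, -0.6, -1.4]
finger_gap: 54.7
```

drive_tool --moves '[[[0,0,-0.3],0],[[0,0,-0.6],0],[[0,0,-0.9],0],[[0,0,-1],0],[[0,0,-1],0],[[0,0,-1],0],[[0,0,-1],0],[[0,0,-1],0]]'

```text
time: 48.37
tool_pos: [529.6, -246.2, 63.4]
tcp_rot: [180.0, 0.0, 90.0]
ft_force: [-2.8, 1.3, 5.4]
finger_gap: 55.2
```

Contact. Releasing and retracting straight up, then clear.

drive_tool --moves '[[[0,0,0],0],[[0,0,0],0],[[0,0,0],0],[[0,0,0],0],[[0,0,0],0],[[0,0,0],0],[[0,0,0],0],[[0,0,0],0]]' --fingers 84

```text
time: 49.03
tool_pos: [529.5, -246.1, 62.9]
tcp_rot: [-180.0, -0.0, 90.0]
ft_force: [-0.2, 0.4, 0.1]
finger_gap: 84.1
```

drive_tool --moves '[[[0,0,5],0],[[0,0,18],0],[[0,0,38],0],[[0,0,62],0],[[0,0,88],0],[[0,0,112],0],[[0,0,126],0],[[0,0,130],0]]'

```text
time: 49.7
tool_pos: [531.4, -247.2, 198.3]
tcp_rot: [179.6, 0.2, 90.0]
ft_force: [-0.5, -0.1, -0.0]
finger_gap: 84.3
```

drive_tool --moves '[[[-10,12,0],0],[[-20,38,0],0],[[-30,70,0],0],[[-40,105,0],0],[[-50,140,0],0],[[-60,175,0],0],[[-65,205,0],0],[[-68,220,0],0]]'

```text
time: 50.37
tool_pos: [460.3, -23.1, 192.7]
tcp_rot: [-180.0, -0.1, 90.1]
ft_force: [-0.2, -0.5, -0.5]
finger_gap: 84.1
```

drive_tool --moves '[[[0,0,0],0],[[0,0,0],0],[[0,0,0],0],[[0,0,0],0],[[0,0,0],0],[[0,0,0],0],[[0,0,0],0],[[0,0,0],0]]'

```text
time: 51.03
tool_pos: [461.5, -26.5, 192.8]
tcp_rot: [-180.0, 0.0, 90.0]
ft_force: [0.2, -0.2, 0.4]
finger_gap: 83.8
```

```bash
python3 - <<'E'
from h import *
s=r.sense(); print(s['time'],s['tool_pos'],s['ft_force'],s['finger_gap'])
a=snap('scene','s20')['pixels'];b=snap('top','t20')['pixels']
cv2.imwrite('pics/c25.png',np.hstack([cv2.resize(a,(400,300)),cv2.resize(b,(400,300))])[:,:,::-1])
E
```

```text
51.0333 [461.4936235  -26.50088355 192.8149426 ] [ 0.16297507 -0.19145282  0.3771765 ] 83.77973471482578
```

View pics/t20.png

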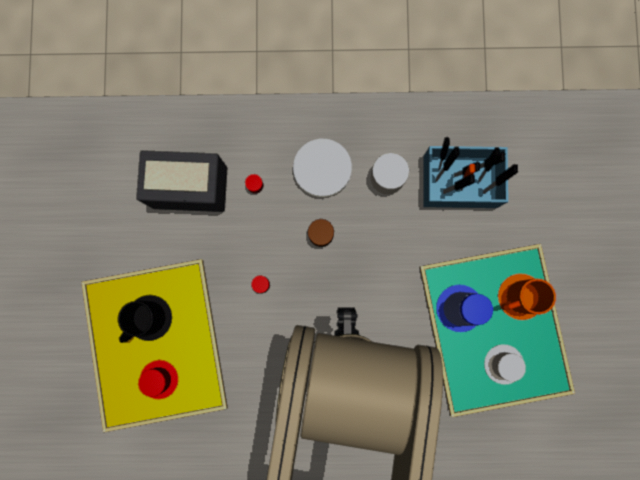

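View pics/s20.png

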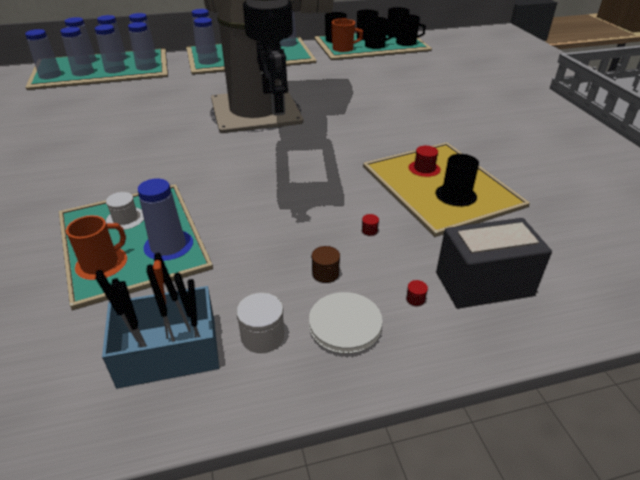

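Both views show all five standing in their circles, with the bystanders unmoved. A numeric check, including the bystander picture difference:

```bash
python3 - <<'E'
from h import *
c=cam('t20');H,S,V=cv2.split(cv2.cvtColor(c[0],cv2.COLOR_RGB2HSV))
a=cam('t0' if 0 else 'top0')[0].astype(int);d=np.abs(a-c[0].astype(int)).max(2)
for n,(x0,x1,y0,y1) in {'box':(130,235,145,218),'saucers':(285,357,130,200),'basket':(415,520,135,215)}.items(): print(n,(d[y0:y1,x0:x1]>40).sum())
def big(m,roi,z,tgt,n):
    q=np.zeros(m.shape,np.uint8);q[roi[2]:roi[3],roi[0]:roi[1]]=m[roi[2]:roi[3],roi[0]:roi[1]]
    k=max(cv2.findContours(q,cv2.RETR_EXTERNAL,cv2.CHAIN_APPROX_NONE)[0],key=cv2.contourArea)
    (u,v),s,_=cv2.fitEllipse(cv2.convexHull(k)); X=onz(c,(u,v),z); print(n,np.round((u,v),1),np.round(s,1),np.round(X[:2],1),'off',np.round(X[:2]-tgt,1))
print([ (V[v,u],S[v,u],H[v,u]) for u,v in [(479,309),(458,300),(152,382),(171,375),(509,367),(494,355)]])
big((H>112)&(H<125)&(V>190),(440,500,285,330),133,[529.4,-246.2],'tumbler')
big((S<25)&(V>170),(480,530,340,390),53,[426.1,-323.6],'sugar')
cv2.imwrite('pics/c26.png',np.hstack([cv2.resize(c[0][280:400,440:560,::-1],(400,400)),cv2.resize(c[0][280:400,100:220,::-1],(400,400))]))
E
```

```text
box 0
saucers 0
basket 0
[(np.uint8(188), np.uint8(183), np.uint8(116)), (np.uint8(49), np.uint8(83), np.uint8(114)), (np.uint8(179), np.uint8(249), np.uint8(0)), (np.uint8(168), np.uint8(252), np.uint8(179)), (np.uint8(179), np.uint8(7), np.uint8(108)), (np.uint8(133), np.uint8(12), np.uint8(15))]Traceback (most recent call last):
  File "<stdin>", line 10, in <module>
  File "<stdin>", line 7, in big
ValueError: max() iterable argument is empty
```

```bash
python3 - <<'E'
from h import *
c=cam('t20');H,S,V=cv2.split(cv2.cvtColor(c[0],cv2.COLOR_RGB2HSV))
def big(m,roi,z,tgt,n):
    q=np.zeros(m.shape,np.uint8);q[roi[2]:roi[3],roi[0]:roi[1]]=m[roi[2]:roi[3],roi[0]:roi[1]]
    q=cv2.morphologyEx(q,cv2.MORPH_OPEN,cv2.getStructuringElement(cv2.MORPH_ELLIPSE,(11,11)))
    k=max(cv2.findContours(q,cv2.RETR_EXTERNAL,cv2.CHAIN_APPROX_NONE)[0],key=cv2.contourArea)
    (u,v),s,_=cv2.fitEllipse(cv2.convexHull(k)); X=onz(c,(u,v),z); print(n,np.round((u,v),1),np.round(s,1),np.round(X[:2],1),'off',np.round(X[:2]-tgt,1))
big((H>112)&(H<118)&(S<195)&(V>150),(462,500,285,330),133,[529.4,-246.2],'tumbler')
big((S<25)&(V>165),(480,530,340,390),53,[426.1,-323.6],'sugar')
cv2.imwrite('pics/c26.png',np.hstack([cv2.resize(c[0][280:400,440:560,::-1],(400,400)),cv2.resize(c[0][280:400,100:220,::-1],(400,400))]))
E
```

```text
tumbler [477.  308.9] [29. 30.] [ 528.6 -246.6] off [-0.8 -0.4]
sugar [511.7 367.3] [25.2 26.4] [ 425.1 -323.9] off [-1.  -0.3]
```

View pics/c26.png

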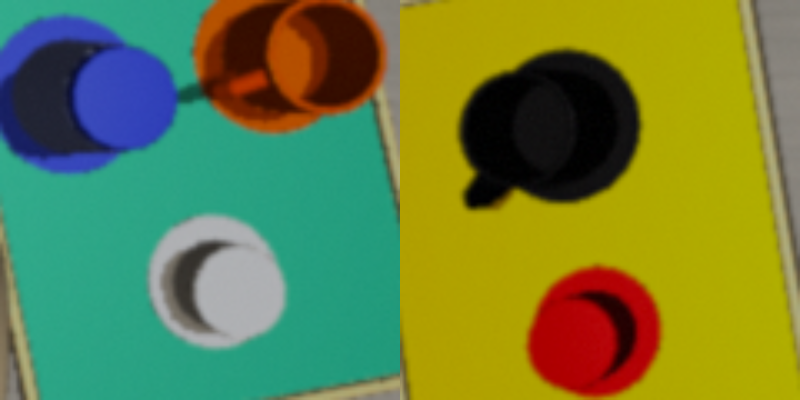

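```bash
python3 - <<'E'
from h import *
c=cam('t20')
for n,uv,z,t in (('orange',(538.1,296.5),88,(549.3,-361.5)),('black',(135.7,319),88,(517.3,332.9)),('jam',(151.6,381.1),53,(404.2,312.3))):
    print(n,np.round(onz(c,uv,z)[:2]-t,1))
r.hand_in()
E
```

```text
orange [-0.9 -2.1]
black [-0.8 -2.1]
jam [ 2.2 -0.8]
the job is handed in; nothing more can be done
```

All five items are on their trays, upright and inside their own circles, and I handed the job in at about 51 s (the limit is 128 s). I loaded them as asked: sugar pot, jam jar, black mug, orange mug, tumbler. Each was lowered until it touched the mat before release.

- **Placement:** from the last top picture, every item is within about 2.5 mm of its circle's centre, against about 12 mm of room. The mug and jar positions were read by eye from a crop; the tumbler and sugar pot were fitted by code.
- **Bystanders:** the cutlery basket, saucers and napkin box show no picture change from the start.
- **Forces:** the highest I saw was about 16 N on the z axis, when the jam jar touched down. The tool only reports force at the end of each move, so a brief peak in between would not show.
- **What disagreed:** the gripper is really about 40 mm higher than the reported TCP suggests. My first close on the sugar pot therefore shut just above the lid without touching it. I measured the offset in the pictures and corrected for it, and the grips and mat contacts after that fitted it.

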